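Right and scan the toppled sediment samples

ROBOT

A 6-joint arm with a two-finger parallel gripper is mounted at the origin on the work surface. World frame = base frame: x ahead of the robot, y to its left, z up, the work surface at z = 0. Lengths are in m, angles in rad, forces in N, time in s.
With the tool pointing down it reaches from about 0.375 to 0.925 m from the base axis. Payload 5.7 kg.
Tool frame: the origin (TCP) lies at the very end of the fingers, on their centre line; the grasp point (between the pads) lies robot.grip_depth behind it (robot.grip_depth is the distance from the TCP to the grasp point, in m); z points along the fingers, y is the line along which they close (so a half turn about z gives the same grasp; the last joint's range is limited). The gripper opens to 85 mm and grips with 20 to 120 N. Pads are 22 mm wide; open, the fingers measure 114 mm over their backs; the gripper's body (76 mm by 85 mm) begins 54 mm behind the grasp point. The pads swing forward as they close: fully open they stand 13 mm farther back than shut.
Start: joints at [-1.335, 0.359, 1.51, -0, 1.272, -0.115], TCP at [0.206, -0.563, 0.231] pointing down, gripper open.
Joint ranges: [-2.97, 2.97], [-1.01, 2.36], [0.21, 2.38], [-0.96, 4.11], [0.2, 2.71], [-2.98, 2.98]. Speed limits (rad/s): [2.39, 2.39, 3.14, 3.14, 3.14, 3.14].

INTERFACE

Orientations are given as a unit quaternion [w, x, y, z].
In Python, from rig import robot, eyes, look_for, regions_of gives the robot as it stands.
- The arm moves only by the tool play_rows, never from a script. Its arguments are lists of equal length, an entry for each row: "dp": the shift along the world's x, y, z scaled (see below), a list of three; "dr": the turn, a rotation vector about the world's x, y, z scaled (see below), a list of three; "grip": the opening, from -1 (shut) to 1 (fully open). A call has 1 to 10 rows; each row shifts and turns the commanded pose from where the row before left it; what a row does not reach is not made up. The controller multiplies each number of a shift by 400 mm and each number of a turn by 6 degrees. A row lasts 1/12 s, in which the tool goes at most 41.7 mm and 7.16 degrees, less where a joint would pass 70% of its speed; a pose out of reach is approached as far as the arm can. A call with a number of a shift or a turn outside -1 to 1 is refused whole. A call with a gripper value outside its range is refused whole. The fingers move at their own pace and stop on an object; "newtons" is the grip in N (left out, the last holds). Time passes only in rows, so rows that do not move let the fingers close. It gives the time, the measured TCP pose, the force, the opening and the grip force at its end, in the units of the state.
- robot.sense(): the state, without advancing time (a new reading comes with each control period).
- eyes.camera(name): name is "side" or "top"; returns a dict with "image" (384x512x3 uint8, red, green, blue), "range_z" (384x512 float32, m along the optical axis (not along the pixel's ray), 0 where there is no reading), "K" (3x3 intrinsics, pixels), "world_from_camera" (4x4, takes a point from camera to world coordinates). Camera axes: x right, y up, looking along -z (the intrinsics and any distortion apply to the point x, -y, -z); pixel columns grow to the right and rows downward; lengths in m; the calibration is good to about 2 mm. A picture is of the moment at which its call begins.
- robot.sign_off(): hands the job in; it is judged then, once.
Trained networks look in a picture, given as the dict that the camera call returned (one of the last four; its "shot" number tells which), for a name from the list of things; names that differ only in an ending like _2 or _b are one class to them, and where a whole thing is asked for, a point or a joint stands for the part that bears it (a point fixed in the world has none). Each returns a list of dicts, best first, with "confidence" (0 to 1); they miss things now and then, are a little off and sometimes report something else, mostly with a low value. They report only what shows in the picture. A call takes as long as a camera call.
- look_for(picture, name): "centre" ([x, y, z] in m, in the coordinates of the camera as it stood for that picture, good to about 4 mm: the middle of the surface that is visible of it).
- regions_of(picture, name): "region" (384x512 bool, what is visible of it).
The state is a dict: "t": time; "q": joint angles; "joint_vel": joint speeds; "tau": joint torques, N m; "eef_pos": TCP position; "orientation": TCP orientation; "force": force on the tool from outside, world axes, zero at the start; "wrist_torque": the same for the moment, N m; "opening": finger opening in m; "gripper_force": force on a finger pad.
Only numpy, scipy, OpenCV 4.12 (cv2) and the standard library are available. Lean on these libraries where they do the work, as an engineer would, in place of code of your own. Each camera call takes 0.05 s, during which the arm holds its last target. There are 200 camera calls.

TASK

The ship rolled and the square sediment sample bottles fell over: stand every one of them upright on the blue mat and let go. Then take the yellow scanner and, in the order red, yellow, green, blue cap (skipping any that is not there), aim it squarely at the middle of a barcode label of each bottle (front and back are alike) from about 7 cm and hold it steady there for a full second. Finally lay the scanner back in its cradle the way it was, leaving the bottles standing on the mat and everything else on the bench where it is.

Things in the scene. Friction and masses are not known exactly. Their poses are not given: they have to be found in the camera images.
- bottle_red: sample bottle, white with a red cap and brown sediment in its heavy foot; square body 60 x 60 x 120 mm, round cap 40 mm wide, 144 mm tall in all, 280 g. Origin on its long axis 72 mm above its underside (the shoulder is 48 mm above the origin); z runs from underside to cap, like labels on its +x and -x faces. Starts lying, a label up, cap roughly away from the robot; may be absent
- bottle_yellow: sample bottle, white with a yellow cap and brown sediment in its heavy foot; square body 60 x 60 x 120 mm, round cap 40 mm wide, 144 mm tall in all, 280 g. Origin on its long axis 72 mm above its underside (the shoulder is 48 mm above the origin); z runs from underside to cap, like labels on its +x and -x faces. Starts lying, a label up, cap roughly away from the robot; may be absent
- bottle_green: sample bottle, white with a green cap and brown sediment in its heavy foot; square body 60 x 60 x 120 mm, round cap 40 mm wide, 144 mm tall in all, 280 g. Origin on its long axis 72 mm above its underside (the shoulder is 48 mm above the origin); z runs from underside to cap, like labels on its +x and -x faces. Starts lying, a label up, cap roughly away from the robot; may be absent
- bottle_blue: sample bottle, white with a blue cap and brown sediment in its heavy foot; square body 60 x 60 x 120 mm, round cap 40 mm wide, 144 mm tall in all, 280 g. Origin on its long axis 72 mm above its underside (the shoulder is 48 mm above the origin); z runs from underside to cap, like labels on its +x and -x faces. Starts lying, a label up, cap roughly away from the robot; may be absent
- label_red (a point): point on the long axis of the red-capped bottle at the height of its labels, 65 mm above its underside; the centres of the two equal labels (48 x 56 mm) lie 30 mm from it on the bottle's +x and -x faces
- label_yellow (a point): point on the long axis of the yellow-capped bottle at the height of its labels, 65 mm above its underside; the centres of the two equal labels (48 x 56 mm) lie 30 mm from it on the bottle's +x and -x faces
- label_green (a point): point on the long axis of the green-capped bottle at the height of its labels, 65 mm above its underside; the centres of the two equal labels (48 x 56 mm) lie 30 mm from it on the bottle's +x and -x faces
- label_blue (a point): point on the long axis of the blue-capped bottle at the height of its labels, 65 mm above its underside; the centres of the two equal labels (48 x 56 mm) lie 30 mm from it on the bottle's +x and -x faces
- mat: blue non-slip mat fixed to the bench, 140 (x) x 480 (y) x 3 mm; origin at the centre of its underside
- scanner: hand-held barcode scanner, a bar 165 mm long lying along its x: yellow body 34 mm wide and 32 mm tall from x = -75 to 65 mm, black head 42 mm wide and 38 mm tall from x = 65 to 90 mm, 180 g. Origin on the underside below the grip's middle; z up; it looks along +x out of its head. Starts in its cradle
- window (a point): centre of the scanner's window, 90 mm ahead of its origin and 18 mm above its underside; looks along the scanner's +x
- cradle: grey cradle fixed to the bench, base 150 x 66 x 8 mm; two saddles 18 mm long at x = -42 and 42 mm carry the scanner's underside 30 mm above the bench between cheeks 42 mm apart that rise 16 mm more; between the saddles the scanner's sides are free for 66 mm. Origin at the centre of the underside; in place, the scanner's origin is 30 mm above it with the axes alike
- beaker: clear open plastic beaker, 70 mm wide, 90 mm tall; leave alone. Origin at the underside
- notebook: blue notebook, 150 x 210 x 16 mm; leave alone. Origin at the underside
- float: orange plastic float, 84 mm wide, 92 mm tall; leave alone. Origin at the underside
- wash: white round bottle with a red cap, 60 mm wide, 160 mm tall, standing; not one of the samples; leave alone. Origin at the underside
- woodblock: wooden block, 90 x 70 x 30 mm; leave alone. Origin at the underside
- wrench: steel wrench; leave alone. Origin at the underside

How it is judged:
On the way, in this order (a step that is already met when the one before it is completed fails the run):
1. every bottle present stands upright on the mat, released (angle between each of bottle_red, bottle_yellow, bottle_green, bottle_blue's own z axis and vertical below 0.12 rad and x of bottle_red in the frame of mat between -0.055 and 0.055 m and y of bottle_red in the frame of mat between -0.225 and 0.225 m and z of bottle_red in the frame of mat between 0.065 and 0.085 m and linear speed of each of bottle_red, bottle_yellow, bottle_green, bottle_blue below 0.03 m/s and contact force between each of bottle_red, bottle_yellow, bottle_green, bottle_blue and the fingers below 0.2 N and x of bottle_yellow in the frame of mat between -0.055 and 0.055 m and y of bottle_yellow in the frame of mat between -0.225 and 0.225 m and z of bottle_yellow in the frame of mat between 0.065 and 0.085 m and x of bottle_green in the frame of mat between -0.055 and 0.055 m and y of bottle_green in the frame of mat between -0.225 and 0.225 m and z of bottle_green in the frame of mat between 0.065 and 0.085 m and x of bottle_blue in the frame of mat between -0.055 and 0.055 m and y of bottle_blue in the frame of mat between -0.225 and 0.225 m and z of bottle_blue in the frame of mat between 0.065 and 0.085 m), for 0.3 s.
2. the held scanner looks squarely at the red-capped bottle's front or back label, steady for a second (x of label_red in the frame of window between 0.055 and 0.155 m and y of label_red in the frame of window between -0.018 and 0.018 m and z of label_red in the frame of window between -0.018 and 0.018 m and angle between the x axis of scanner and the x axis of bottle_red, either way round below 0.44 rad and angle between bottle_red's own z axis and vertical below 0.15 rad and z of bottle_red in the frame of mat above 0.065 m and distance between the grasp point and label_red below 0.34 m), for 0.8 s.
3. the held scanner looks squarely at the yellow-capped bottle's front or back label, steady for a second (x of label_yellow in the frame of window between 0.055 and 0.155 m and y of label_yellow in the frame of window between -0.018 and 0.018 m and z of label_yellow in the frame of window between -0.018 and 0.018 m and angle between the x axis of scanner and the x axis of bottle_yellow, either way round below 0.44 rad and angle between bottle_yellow's own z axis and vertical below 0.15 rad and z of bottle_yellow in the frame of mat above 0.065 m and distance between the grasp point and label_yellow below 0.34 m), for 0.8 s.
4. the held scanner looks squarely at the green-capped bottle's front or back label, steady for a second (x of label_green in the frame of window between 0.055 and 0.155 m and y of label_green in the frame of window between -0.018 and 0.018 m and z of label_green in the frame of window between -0.018 and 0.018 m and angle between the x axis of scanner and the x axis of bottle_green, either way round below 0.44 rad and angle between bottle_green's own z axis and vertical below 0.15 rad and z of bottle_green in the frame of mat above 0.065 m and distance between the grasp point and label_green below 0.34 m), for 0.8 s.
5. the held scanner looks squarely at the blue-capped bottle's front or back label, steady for a second (x of label_blue in the frame of window between 0.055 and 0.155 m and y of label_blue in the frame of window between -0.018 and 0.018 m and z of label_blue in the frame of window between -0.018 and 0.018 m and angle between the x axis of scanner and the x axis of bottle_blue, either way round below 0.44 rad and angle between bottle_blue's own z axis and vertical below 0.15 rad and z of bottle_blue in the frame of mat above 0.065 m and distance between the grasp point and label_blue below 0.34 m), for 0.8 s.
At the end, for the whole second after the job is handed in: Every bottle present stands upright (within 7 degrees) and at rest on the mat, its axis at least 15 mm inside the mat's edges; the scanner lies at rest in the cradle's saddles, facing the way it was, within 25 mm along and 10 mm across; nothing is held (all of step 1 and x of scanner in the frame of cradle between -0.025 and 0.025 m and y of scanner in the frame of cradle between -0.01 and 0.01 m and z of scanner in the frame of cradle between 0.024 and 0.036 m and x of window in the frame of cradle above 0.05 m and angle between the x axis of scanner and the x axis of cradle, either way round below 0.12 rad and angle between scanner's own z axis and vertical below 0.12 rad and linear speed of scanner below 0.03 m/s); the robot touches nothing.
It fails at once if a bystander is pushed more than 5 cm from its place (distance of any of beaker, notebook, float, wash, woodblock, wrench from where it was at the start of the episode above 0.05 m).
Of bottle_red, bottle_yellow, bottle_green, bottle_blue only 3 to 4 are there at a start; the rules pass over those that are not, and their reading is None.
At some moment in a run one of bottle_red, bottle_yellow, bottle_green, bottle_blue may be knocked a few centimetres aside while the robot is not near it.
It also fails if it takes over 210 s, if anything falls off the work surface, if the arm or the gripper's body presses on something with over 40 N, if the wrist force passes 120 N, or if a joint passes its speed limit or range.

## Working session

There is one attempt and no reset: what is moved stays moved. The work goes in short steps, Python scripts to look and compute and a tool call to move; the robot and the scene stay as the last step left them, time stands still between calls to the robot, and variables do not carry over. Pictures are saved under pics/ and viewed, at most 14 in all, crops included, and the job is handed in when it is done.

Besides the shell and the picture viewer there is one more tool, called after "Call:" as name(argument=value, ...) on one line, values as JSON. play_rows: Moves the arm, as the interface text tells. Shifts and turns lie within -1 to 1; 1 stands for 400 mm of shift or 6 degrees of turn. Its arguments: {"type":"object","properties":{"dp":{"type":"array"},"dr":{"type":"array"},"grip":{"type":"array"},"newtons":{"type":"number"}},"required":["dp","dr","grip"]}

```bash
ls; mkdir -p pics
cat > h.py <<'E'
import numpy as np, cv2
from rig import robot, eyes, look_for, regions_of
def cloud(p):
    K=np.array(p["K"]);z=p["range_z"];h,w=z.shape
    u,v=np.meshgrid(np.arange(w),np.arange(h))
    c=np.stack([(u-K[0,2])/K[0,0]*z,-(v-K[1,2])/K[1,1]*z,-z],-1)
    T=np.array(p["world_from_camera"])
    return c@T[:3,:3].T+T[:3,3]
def w(p,c):
    T=np.array(p["world_from_camera"]);return T[:3,:3]@np.array(c)+T[:3,3]
def save(p,n): cv2.imwrite("pics/"+n,cv2.cvtColor(p["image"],cv2.COLOR_RGB2BGR))
E
python3 - <<'E'
from h import *
np.set_printoptions(precision=3,suppress=True)
s=robot.sense();print(s,robot.grip_depth)
ps={n:eyes.camera(n) for n in("top","side")}
for n,p in ps.items():
    save(p,n+"0.png");print(n,p["K"],p["world_from_camera"])
    X=cloud(p)
    for o in "bottle_red bottle_yellow bottle_green bottle_blue mat scanner cradle beaker notebook float wash woodblock wrench".split():
        for d in look_for(p,o)[:2]: print(n,o,round(d["confidence"],2),w(p,d["centre"]))
        for r in regions_of(p,o)[:1]:
            m=r["region"]&(p["range_z"]>0);
            if m.sum()<5: continue
            q=X[m];(c,sz,a)=cv2.minAreaRect(q[:,:2].astype(np.float32));print("   reg",round(r["confidence"],2),m.sum(),np.median(q,0),"rect",np.array(c),np.array(sz),round(a,1),"z",np.percentile(q[:,2],[2,98]))
E
```

```text
pics
{'t': 0.0, 'q': array([-1.335,  0.36 ,  1.511,  0.   ,  1.273, -0.115]), 'joint_vel': array([-0.   , -0.   , -0.001,  0.002,  0.   , -0.002]), 'tau': array([  0.001, -52.761, -27.862,   0.   ,   0.013,  -0.   ]), 'eef_pos': array([ 0.206, -0.563,  0.23 ]), 'orientation': array([-0.001,  0.985,  0.174, -0.   ]), 'force': array([-0.786,  0.577, -0.533]), 'wrist_torque': array([ 0.026, -0.062,  0.018]), 'gripper_force': 0.0, 'opening': 0.08579838866766663} 0.0187
top [[367.768   0.    259.695]
 [  0.    367.768 189.305]
 [  0.      0.      1.   ]] [[-0.027  0.997 -0.074  0.41 ]
 [-0.999 -0.028 -0.015 -0.022]
 [-0.017  0.073  0.997  1.167]
 [ 0.     0.     0.     1.   ]]
top bottle_red 0.74 [ 0.5   -0.187  0.059]
   reg 0.8 942 [ 0.5   -0.186  0.059] rect [ 0.506 -0.194] [0.144 0.07 ] 7.6 z [0.021 0.064]
top bottle_yellow 0.7 [0.493 0.145 0.059]
   reg 0.57 941 [0.493 0.142 0.06 ] rect [0.499 0.145] [0.146 0.06 ] 5.6 z [0.012 0.064]
top bottle_green 0.69 [ 0.504 -0.386  0.062]
top bottle_green 0.67 [ 0.496 -0.03   0.059]
   reg 0.59 830 [ 0.495 -0.026  0.06 ] rect [ 0.499 -0.025] [0
[... 3002 characters left out ...]
.43  0.017] rect [0.278 0.41 ] [0.156 0.217] 0.0 z [0.014 0.02 ]
side float 0.73 [0.4   0.512 0.075]
side float 0.19 [ 0.497 -0.168  0.049]
   reg 0.57 1434 [0.402 0.511 0.075] rect [0.403 0.485] [0.085 0.108] 18.3 z [0.001 0.094]
side wash 0.96 [ 0.662 -0.396  0.082]
   reg 0.93 556 [ 0.662 -0.392  0.08 ] rect [ 0.685 -0.529] [0.065 0.307] 8.6 z [0.006 0.161]
side woodblock 0.9 [0.357 0.23  0.033]
side woodblock 0.64 [0.685 0.009 0.004]
   reg 0.94 1095 [0.36 0.23 0.03] rect [0.357 0.205] [0.106 0.099] 89.1 z [0.    0.034]
side wrench 0.65 [ 0.514 -0.518  0.006]
side wrench 0.53 [0.281 0.429 0.019]
   reg 0.59 327 [ 0.487 -0.369  0.01 ] rect [ 0.491 -0.382] [0.146 0.059] 5.4 z [0.004 0.044]
```

View pics/top0.png

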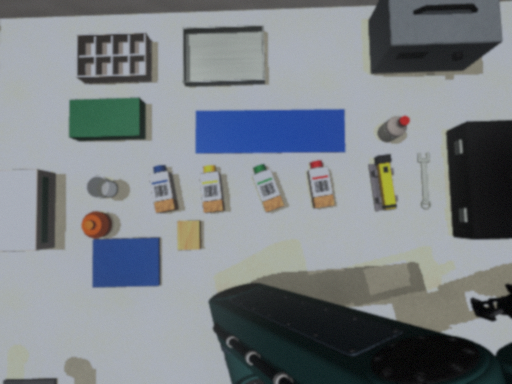

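View pics/side0.png

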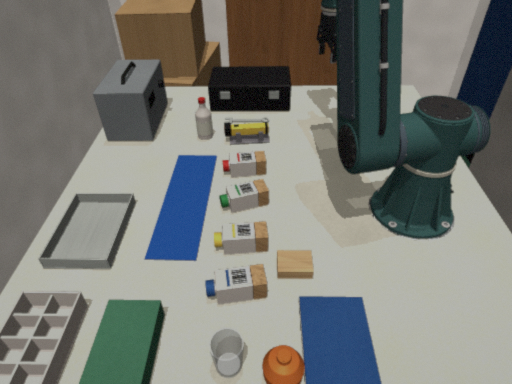

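All four bottles are lying with their caps towards +x, at top-view pixels blue (163,190), yellow (211,190), green (267,188) and red (320,185). The scanner is at (385,182) with its head towards +x, and the mat spans (195–345, 110–153). Next I'll get precise poses.

```bash
cat >> h.py <<'E'
from scipy.spatial.transform import Rotation as R
np.set_printoptions(precision=4,suppress=True)
APX={'red':(.5,-.19),'green':(.496,-.027),'yellow':(.495,.145),'blue':(.5,.295),'scanner':(.505,-.385)}
def rect(P):
    c,s,a=cv2.minAreaRect(P[:,:2].astype(np.float32))
    if s[0]<s[1]: s=(s[1],s[0]);a-=90
    a=(a+90)%180-90
    return np.array(c),np.array(s),a
def lying(names=APX,zlo=.053,rad=.1):
    for n in ("top","side"):
        p=eyes.camera(n);X=cloud(p).reshape(-1,3)
        for k in names:
            P=X[(np.hypot(*(X[:,:2]-APX[k]).T)<rad)&(X[:,2]>zlo)&(X[:,2]<.08)]
            # trim outliers
            if len(P)<20: print(n,k,len(P));continue
            c,s,a=rect(P);print(n,k,len(P),c,s,round(a,1),"med",np.median(P,0))
def mv(pos,yaw,tilt,n,flip=0):
    """deltas from present pose to TCP pos, tool down yawed, then tilted about its own y"""
    s=robot.sense();q=s["orientation"]
    T=R.from_euler('ZY',[yaw,tilt],degrees=True)*R.from_matrix(np.diag([1,-1,-1]))*R.from_euler('z',180*flip,degrees=True)
    rv=(T*R.from_quat([q[1],q[2],q[3],q[0]]).inv()).as_rotvec(degrees=True)
    dp=np.array(pos)-s["eef_pos"]
    print("t",round(s["t"],2),"dp/row",(dp/.4/n).round(4),"dr/row",(rv/6/n).round(4),"tot mm",dp*1000,"rot",rv)
E
python3 - <<'E'
from h import *
lying()
p=eyes.camera("top");X=cloud(p)
for o in["mat","cradle"]:
    for r in regions_of(p,o)[:3]:
        q=X[r["region"]&(p["range_z"]>0)];print(o,r["confidence"],rect(q),q[:,2].mean())
mv([.45,-.45,.3],0,0,15)
E
```

```text
top red 787 [ 0.4954 -0.1903] [0.1233 0.0611] 7.4 med [ 0.4936 -0.1896  0.0599]
top green 781 [ 0.4951 -0.0266] [0.1337 0.06  ] 19.0 med [ 0.4886 -0.0288  0.06  ]
top yellow 784 [0.4886 0.144 ] [0.1197 0.0608] 5.5 med [0.4881 0.1437 0.0599]
top blue 780 [0.5033 0.2962] [0.1396 0.0609] 10.8 med [0.4925 0.2936 0.06  ]
top scanner 674 [ 0.5044 -0.3881] [0.1646 0.0415] 7.0 med [ 0.506  -0.3853  0.062 ]
side red 446 [ 0.494  -0.1899] [0.1196 0.0658] 8.4 med [ 0.4942 -0.1831  0.0612]
side green 582 [ 0.4931 -0.0267] [0.13   0.0635] 17.7 med [ 0.4895 -0.0231  0.0611]
side yellow 806 [0.4883 0.1441] [0.1185 0.0634] 5.5 med [0.4882 0.1487 0.0611]
side blue 1123 [0.4938 0.2943] [0.1199 0.0625] 9.3 med [0.4942 0.2987 0.0611]
side scanner 319 [ 0.5049 -0.3857] [0.1646 0.0415] 5.3 med [ 0.509  -0.3787  0.0627]
mat 0.91 (array([ 0.6841, -0.0402]), array([0.488 , 0.1461]), 88.37451934814453) 0.0026245018276937274
cradle 0.8 (array([ 0.4961, -0.3849]), array([0.1507, 0.0629]), 3.772291421890259) 0.01489801813048284
t 2.95 dp/row [0.0406 0.0189 0.0115] dr/row [-0.      0.     -0.2233] tot mm [243.806  113.4442  68.7355] rot [ -0.0033   0.0011 -20.0998]
```

Call:
play_rows(dp=[[0.03,0.03,0.03],[0.03,0.03,0.03]], dr=[[0,0,-0.5],[0,0,-0.5]], grip=[1,1], newtons=80)

```text
t: 3.12
eef_pos: [0.2297, -0.539, 0.2546]
orientation: [-0.001, 0.993, 0.121, -0.0]
force: [1.1, 0.5, 0.5]
opening: 0.0852
gripper_force: 0.0
```

Run:
```python
from h import *
print(robot.sense()["q"]); mv([.45,-.35,.3],0,0,10)
```

```text
[-1.2857  0.3198  1.5094 -0.0001  1.3145  0.0429]
t 3.12 dp/row [0.0551 0.0473 0.0113] dr/row [-0.0019 -0.0004 -0.2313] tot mm [220.2677 189.0481  45.3523] rot [ -0.1154  -0.0235 -13.8756]
```

```bash
cat >> h.py <<'E'
def grasp_tcp(c,yaw,back=0,tilt=45,along=.028,z=.031,gd=.0187):
    y=np.radians(yaw);t=np.radians(tilt);a=np.array([np.cos(y),np.sin(y),0])
    d=-np.sin(t)*a-np.array([0,0,np.cos(t)])
    return np.r_[c,z]+along*a+(gd-back)*d
def seq(*tg):
    """chain of (pos,yaw,tilt,n) from present pose"""
    s=robot.sense();q=s["orientation"];P=s["eef_pos"];O=R.from_quat([q[1],q[2],q[3],q[0]])
    print("t",round(s["t"],2),"at",P,"open",s["opening"])
    for pos,yaw,tilt,n in tg:
        T=R.from_euler('ZY',[yaw,tilt],degrees=True)*R.from_matrix(np.diag([1,-1,-1]))
        rv=(T*O.inv()).as_rotvec(degrees=True);dp=np.array(pos)-P
        print("->",np.array(pos),"n",n,"dp",(dp/.4/n).round(4).tolist(),"dr",(rv/6/n).round(4).tolist());P=np.array(pos);O=T
E
python3 - <<'E'
from h import *
c=(.4948,-.190)
seq(([.56,-.25,.28],7.8,45,20),(grasp_tcp(c,7.8,.12),7.8,45,8),(grasp_tcp(c,7.8,0),7.8,45,8))
E
```

```text
t 3.12 at [ 0.2297 -0.539   0.2546] open 0.08516057629662398
-> [ 0.56 -0.25  0.28] n 20 dp [0.0413, 0.0361, 0.0032] dr [-0.0714, 0.3682, -0.0476]
-> [ 0.5935 -0.1765  0.1026] n 8 dp [0.0105, 0.023, -0.0554] dr [0.0, 0.0, 0.0]
-> [ 0.5094 -0.188   0.0178] n 8 dp [-0.0263, -0.0036, -0.0265] dr [0.0, 0.0, 0.0]
```

Call:
play_rows(dp=[[0.041,0.036,0.003],[0.041,0.036,0.003],[0.041,0.036,0.003],[0.041,0.036,0.003],[0.041,0.036,0.003],[0.041,0.036,0.003],[0.041,0.036,0.003],[0.041,0.036,0.003],[0.041,0.036,0.003],[0.041,0.036,0.003]], dr=[[-0.0714,0.368,-0.0476],[-0.0714,0.368,-0.0476],[-0.0714,0.368,-0.0476],[-0.0714,0.368,-0.0476],[-0.0714,0.368,-0.0476],[-0.0714,0.368,-0.0476],[-0.0714,0.368,-0.0476],[-0.0714,0.368,-0.0476],[-0.0714,0.368,-0.0476],[-0.0714,0.368,-0.0476]], grip=[1,1,1,1,1,1,1,1,1,1])

```text
t: 3.95
eef_pos: [0.3951, -0.3946, 0.2676]
orientation: [0.014, 0.976, 0.096, -0.195]
force: [0.2, 0.0, 0.5]
opening: 0.0853
gripper_force: 0.0
```

Call:
play_rows(dp=[[0.041,0.036,0.003],[0.041,0.036,0.003],[0.041,0.036,0.003],[0.041,0.036,0.003],[0.041,0.036,0.003],[0.041,0.036,0.003],[0.041,0.036,0.003],[0.041,0.036,0.003],[0.041,0.036,0.003],[0.041,0.036,0.003]], dr=[[-0.0714,0.368,-0.0476],[-0.0714,0.368,-0.0476],[-0.0714,0.368,-0.0476],[-0.0714,0.368,-0.0476],[-0.0714,0.368,-0.0476],[-0.0714,0.368,-0.0476],[-0.0714,0.368,-0.0476],[-0.0714,0.368,-0.0476],[-0.0714,0.368,-0.0476],[-0.0714,0.368,-0.0476]], grip=[1,1,1,1,1,1,1,1,1,1])

```text
t: 4.78
eef_pos: [0.5591, -0.2506, 0.2792]
orientation: [0.026, 0.921, 0.065, -0.382]
force: [-0.2, -0.9, 0.1]
opening: 0.0853
gripper_force: 0.0
```

Run:
```python
from h import *
c=(.4948,-.190)
print(robot.sense()["q"])
seq((grasp_tcp(c,7.8,.12),7.8,45,8),(grasp_tcp(c,7.8,0),7.8,45,8))
```

```text
[-0.3365  0.7738  0.9118 -0.3966  2.1461  0.9961]
t 4.78 at [ 0.5591 -0.2506  0.2792] open 0.08530507085302967
-> [ 0.5935 -0.1765  0.1026] n 8 dp [0.0107, 0.0232, -0.0552] dr [-0.0012, -0.0012, -0.005]
-> [ 0.5094 -0.188   0.0178] n 8 dp [-0.0263, -0.0036, -0.0265] dr [0.0, 0.0, 0.0]
```

Call:
play_rows(dp=[[0.0107,0.0232,-0.0552],[0.0107,0.0232,-0.0552],[0.0107,0.0232,-0.0552],[0.0107,0.0232,-0.0552],[0.0107,0.0232,-0.0552],[0.0107,0.0232,-0.0552],[0.0107,0.0232,-0.0552],[0.0107,0.0232,-0.0552]], dr=[[0,0,0],[0,0,0],[0,0,0],[0,0,0],[0,0,0],[0,0,0],[0,0,0],[0,0,0]], grip=[1,1,1,1,1,1,1,1])

```text
t: 5.45
eef_pos: [0.5927, -0.1765, 0.1007]
orientation: [0.026, 0.922, 0.065, -0.381]
force: [-0.1, -1.1, 0.6]
opening: 0.0854
gripper_force: 0.0
```

Call:
play_rows(dp=[[-0.0263,-0.0036,-0.0265],[-0.0263,-0.0036,-0.0265],[-0.0263,-0.0036,-0.0265],[-0.0263,-0.0036,-0.0265],[-0.0263,-0.0036,-0.0265],[-0.0263,-0.0036,-0.0265],[-0.0263,-0.0036,-0.0265],[-0.0263,-0.0036,-0.0265]], dr=[[0,0,0],[0,0,0],[0,0,0],[0,0,0],[0,0,0],[0,0,0],[0,0,0],[0,0,0]], grip=[1,1,1,1,1,1,1,1])

```text
t: 6.12
eef_pos: [0.508, -0.1885, 0.0165]
orientation: [0.026, 0.922, 0.065, -0.381]
force: [-0.1, -0.5, -0.4]
opening: 0.0857
gripper_force: 0.0
```

Run:
```python
from h import *
p=eyes.camera("side");save(p,"g1.png");print(robot.sense()["force"],robot.sense()["q"])
seq(([.52,-.188,.17],7.8,45,6),([.69,-.235,.19],0,-45,18),([.697,-.235,.08],0,-45,8))
```

```text
[-3.3787  0.828  -0.274 ] [-0.2842  0.9453  1.2578 -0.2956  1.6773  1.2285]
t 6.17 at [ 0.5049 -0.1882  0.015 ] open 0.08525748756642604
-> [ 0.52  -0.188  0.17 ] n 6 dp [0.0063, 0.0001, 0.0646] dr [-0.0045, -0.0065, -0.0055]
-> [ 0.69  -0.235  0.19 ] n 18 dp [0.0236, -0.0065, 0.0028] dr [0.0567, -0.8319, -0.0567]
-> [ 0.697 -0.235  0.08 ] n 8 dp [0.0022, 0.0, -0.0344] dr [0.0, 0.0, 0.0]
```

View pics/g1.png

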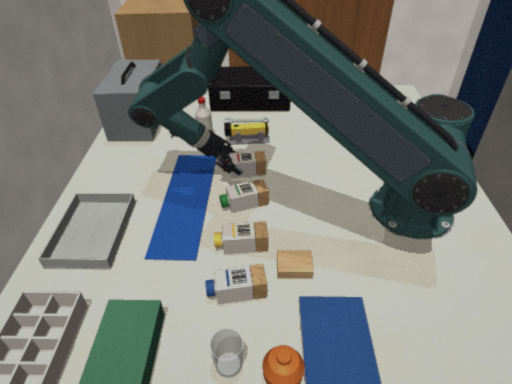

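The fingers straddle the red bottle at (235,165) and nothing else is near them. Closing now.

Call:
play_rows(dp=[[0,0,0.002],[0,0,0],[0,0,0],[0,0,0],[0,0,0],[0,0,0],[0,0,0],[0,0,0]], dr=[[0,0,0],[0,0,0],[0,0,0],[0,0,0],[0,0,0],[0,0,0],[0,0,0],[0,0,0]], grip=[-1,-1,-1,-1,-1,-1,-1,-1], newtons=80)

```text
t: 6.83
eef_pos: [0.5087, -0.1888, 0.0188]
orientation: [0.026, 0.922, 0.065, -0.381]
force: [1.5, 0.2, -0.3]
opening: 0.0591
gripper_force: 82.4
```

Call:
play_rows(dp=[[0.006,0,0.03],[0.006,0,0.065],[0.006,0,0.065],[0.006,0,0.065],[0.006,0,0.065],[0.006,0,0.065],[0.006,0,0.03]], dr=[[0,0,0],[0,0,0],[0,0,0],[0,0,0],[0,0,0],[0,0,0],[0,0,0]], grip=[-1,-1,-1,-1,-1,-1,-1])

```text
t: 7.42
eef_pos: [0.526, -0.1889, 0.1763]
orientation: [0.027, 0.922, 0.065, -0.38]
force: [-0.2, -0.5, -3.2]
opening: 0.0591
gripper_force: 84.2
```

Run:
```python
from h import *
print(robot.sense()["q"])
seq(([.69,-.235,.19],0,-45,20),([.697,-.235,.08],0,-45,8))
```

```text
[-0.2775  0.7843  1.1478 -0.3101  1.9296  1.1538]
t 7.42 at [ 0.526  -0.1889  0.1763] open 0.05913597347379776
-> [ 0.69  -0.235  0.19 ] n 20 dp [0.0205, -0.0058, 0.0017] dr [0.0524, -0.7468, -0.0525]
-> [ 0.697 -0.235  0.08 ] n 8 dp [0.0022, 0.0, -0.0344] dr [0.0, 0.0, 0.0]
```

Call:
play_rows(dp=[[0.0205,-0.0058,0.0017],[0.0205,-0.0058,0.0017],[0.0205,-0.0058,0.0017],[0.0205,-0.0058,0.0017],[0.0205,-0.0058,0.0017],[0.0205,-0.0058,0.0017],[0.0205,-0.0058,0.0017],[0.0205,-0.0058,0.0017],[0.0205,-0.0058,0.0017],[0.0205,-0.0058,0.0017]], dr=[[0.0524,-0.7468,-0.0525],[0.0524,-0.7468,-0.0525],[0.0524,-0.7468,-0.0525],[0.0524,-0.7468,-0.0525],[0.0524,-0.7468,-0.0525],[0.0524,-0.7468,-0.0525],[0.0524,-0.7468,-0.0525],[0.0524,-0.7468,-0.0525],[0.0524,-0.7468,-0.0525],[0.0524,-0.7468,-0.0525]], grip=[-1,-1,-1,-1,-1,-1,-1,-1,-1,-1])

```text
t: 8.25
eef_pos: [0.6067, -0.2117, 0.1794]
orientation: [0.014, 0.999, 0.035, 0.001]
force: [-0.6, 0.5, -4.4]
opening: 0.0591
gripper_force: 84.4
```

Call:
play_rows(dp=[[0.0205,-0.0058,0.0017],[0.0205,-0.0058,0.0017],[0.0205,-0.0058,0.0017],[0.0205,-0.0058,0.0017],[0.0205,-0.0058,0.0017],[0.0205,-0.0058,0.0017],[0.0205,-0.0058,0.0017],[0.0205,-0.0058,0.0017],[0.0205,-0.0058,0.0017],[0.0205,-0.0058,0.0017]], dr=[[0.0524,-0.7468,-0.0525],[0.0524,-0.7468,-0.0525],[0.0524,-0.7468,-0.0525],[0.0524,-0.7468,-0.0525],[0.0524,-0.7468,-0.0525],[0.0524,-0.7468,-0.0525],[0.0524,-0.7468,-0.0525],[0.0524,-0.7468,-0.0525],[0.0524,-0.7468,-0.0525],[0.0524,-0.7468,-0.0525]], grip=[-1,-1,-1,-1,-1,-1,-1,-1,-1,-1])

```text
t: 9.08
eef_pos: [0.6838, -0.2305, 0.1847]
orientation: [-0.003, 0.933, 0.005, 0.36]
force: [1.4, 1.0, -4.1]
opening: 0.059
gripper_force: 84.5
```

Run:
```python
from h import *
p=eyes.camera("side");save(p,"g2.png");print(robot.sense()["q"])
X=cloud(p);m=(abs(X[...,0]-.68)<.06)&(abs(X[...,1]+.235)<.06);
for z in np.arange(.08,.26,.02):
    q=X[m&(abs(X[...,2]-z)<.01)]; print(round(z,2),len(q),np.percentile(q,[2,98],0)[:,:2].ravel() if len(q) else '')
seq(([.697,-.235,.08],0,-45,8))
```

```text
[-0.6364  0.397   1.8973  1.1194  0.4717 -0.009 ]
0.08 0 
0.1 0 
0.12 103 [ 0.6385 -0.2514  0.6963 -0.1981]
0.14 111 [ 0.639  -0.2479  0.6971 -0.1976]
0.16 118 [ 0.6395 -0.2344  0.6973 -0.1968]
0.18 113 [ 0.64   -0.247   0.6986 -0.195 ]
0.2 95 [ 0.6418 -0.2123  0.7004 -0.1851]
0.22 143 [ 0.6377 -0.2518  0.7017 -0.1856]
0.24 122 [ 0.6425 -0.2862  0.6924 -0.1798]
t 9.13 at [ 0.6839 -0.2302  0.1838] open 0.0591920386636674
-> [ 0.697 -0.235  0.08 ] n 8 dp [0.0041, -0.0015, -0.0324] dr [-0.0039, -0.0539, -0.0133]
```

View pics/g2.png

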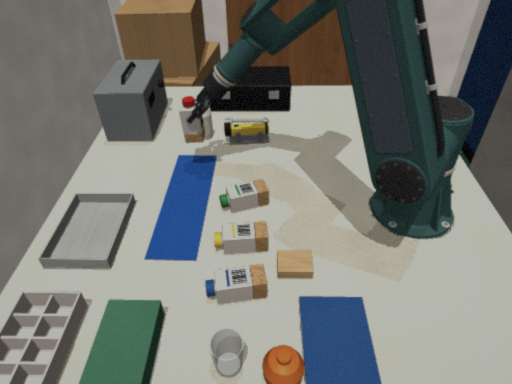

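The red bottle hangs upright at (190,120). Joint 5 is getting near its lower limit, so I'll fit the kinematics to check the placing poses before lowering.

```bash
cat > kin.py <<'E'
from h import *
from scipy.optimize import least_squares
D=[([-1.335,.36,1.511,0,1.273,-.115],[.206,-.563,.23]),([-1.2857,.3198,1.5094,-.0001,1.3145,.0429],[.2297,-.539,.2546]),
([-.3365,.7738,.9118,-.3966,2.1461,.9961],[.5591,-.2506,.2792]),([-.2842,.9453,1.2578,-.2956,1.6773,1.2285],[.5049,-.1882,.015]),
([-.2775,.7843,1.1478,-.3101,1.9296,1.1538],[.526,-.1889,.1763]),([-.6364,.397,1.8973,1.1194,.4717,-.009],[.6839,-.2302,.1838])]
def fk(q,p):
    h,a1,L1,a3,L2,Lt=p
    A=R.from_euler('z',q[0]);B=A*R.from_euler('y',q[1]);C=A*R.from_euler('y',q[1]+q[2])
    W=C*R.from_euler('ZYZ',[q[3],q[4],q[5]])
    return A.apply([a1,0,0])+[0,0,h]+B.apply([0,0,L1])+C.apply([a3,0,L2])+W.apply([0,0,Lt]),W*R.from_euler('z',np.pi/2)
f=least_squares(lambda p:np.concatenate([fk(q,p)[0]-x for q,x in D]),[.36,.1,.45,0,.43,.25])
KP=f.x
LO=np.array([-2.97,-1.01,.21,-.96,.2,-2.98]);HI=np.array([2.97,2.36,2.38,4.11,2.71,2.98])
def ik(pos,yaw,tilt,q0):
    T=R.from_euler('ZY',[yaw,tilt],degrees=True)*R.from_matrix(np.diag([1,-1,-1]))
    def e(q):
        p,W=fk(q,KP);return np.r_[(p-pos)*5,(T*W.inv()).as_rotvec()]
    g=least_squares(e,np.clip(q0,LO+.001,HI-.001),bounds=(LO,HI));return g.x,np.linalg.norm(g.fun)
def path(q,p0,y0,t0,p1,y1,t1,n=12):
    A=R.from_euler('ZY',[y0,t0],degrees=True);
    B=R.from_euler('ZY',[y1,t1],degrees=True);rv=(B*A.inv()).as_rotvec()
    worst=0;m=9
    for k in range(1,n+1):
        s=k/n;O=R.from_rotvec(rv*s)*A;y,t,_=O.as_euler('ZYX',degrees=True)
        def e(q):
            p,W=fk(q,KP);return np.r_[(p-(np.array(p0)*(1-s)+np.array(p1)*s))*5,(O*R.from_matrix(np.diag([1,-1,-1]))*W.inv()).as_rotvec()]
        g=least_squares(e,np.clip(q,LO+.001,HI-.001),bounds=(LO,HI));q=g.x;worst=max(worst,np.linalg.norm(g.fun));m=min(m,q[4])
    return q,worst,m
if __name__=="__main__":
    print(KP,f.fun.round(4));s=robot.sense();print(fk(s["q"],KP)[1].as_quat(scalar_first=True),s["orientation"])
    for z in (.16,.13,.1,.08): 
        q,w_=ik([.695,-.235,z],0,-45,s["q"]);print(z,q,w_)
E
python3 kin.py
```

```text
[0.2464 0.0399 0.5344 0.0763 0.4081 0.3238] [-0.0671 -0.0152 -0.0008 -0.066  -0.0197 -0.0027 -0.0215 -0.0486 -0.0018
 -0.0058 -0.0553  0.0135 -0.0092 -0.0545  0.0029 -0.0619 -0.0648 -0.011 ]
[-0.0036  0.9323  0.0045  0.3617] [-0.0036  0.9323  0.0045  0.3617]
0.16 [-0.467   0.4617  1.8668  1.3253  0.3344 -0.0832] 4.8157323449640905e-15
0.13 [-0.467   0.5145  1.8863  1.5355  0.3242 -0.3052] 1.841933275130387e-15
0.1 [-0.467   0.5703  1.9014  1.7445  0.3291 -0.5258] 1.7308889685617573e-15
0.08 [-0.467   0.6089  1.9089  1.8735  0.34   -0.6624] 8.080871869772855e-14
```

```bash
sed -i 's/h,a1,L1,a3,L2,Lt=p/h,a1,L1,a3,L2,Lt,dy=p/; s/A.apply(\[a1,0,0\])/A.apply([a1,dy,0])/; s/\.43,\.25\])/.43,.25,.06])/' kin.py; python3 kin.py
```

```text
[0.2667 0.0003 0.6109 0.1123 0.4335 0.3727 0.0689] [ 0.0001  0.0001  0.0002  0.     -0.0001 -0.      0.      0.     -0.0001
 -0.0001  0.      0.      0.     -0.     -0.0001  0.     -0.0001 -0.    ]
[-0.0036  0.9323  0.0045  0.3617] [-0.0036  0.9323  0.0045  0.3617]
0.16 [-0.6393  0.4561  1.9256  1.3931  0.443  -0.2878] 2.9929554694054814e-10
0.13 [-0.6393  0.5098  1.9447  1.5475  0.4357 -0.4583] 4.834316105513193e-11
0.1 [-0.6393  0.566   1.9599  1.7003  0.4395 -0.6269] 7.930018594804164e-14
0.08 [-0.6393  0.6047  1.9679  1.7969  0.4477 -0.7339] 3.784510919441193e-11
```

Call:
play_rows(dp=[[0.0041,-0.0015,-0.0324],[0.0041,-0.0015,-0.0324],[0.0041,-0.0015,-0.0324],[0.0041,-0.0015,-0.0324],[0.0041,-0.0015,-0.0324],[0.0041,-0.0015,-0.0324],[0.0041,-0.0015,-0.0324],[0,0,0],[0,0,0]], dr=[[0,-0.05,0],[0,-0.05,0],[0,-0.05,0],[0,-0.05,0],[0,-0.05,0],[0,-0.05,0],[0,-0.05,0],[0,0,0],[0,0,0]], grip=[-1,-1,-1,-1,-1,-1,-1,-1,-1])

```text
t: 9.88
eef_pos: [0.696, -0.2342, 0.0938]
orientation: [-0.004, 0.927, 0.005, 0.376]
force: [0.4, 1.0, -2.6]
opening: 0.0588
gripper_force: 84.3
```

```bash
cat > t.py <<'E'
from kin import *
s=robot.sense();print(s["q"],s["force"]);seq(([.695,-.235,.08],0,-45,3))
for n,c,ya,tg in [("green",(.489,-.0285),18,(.683,-.105)),("yellow",(.4885,.144),5.5,(.683,.025)),("blue",(.4938,.2943),9.5,(.683,.155))]:
  for tb,al in ((45,.028),(55,.033)):
    for yp in (-10,0,10,20):
      g=grasp_tcp(c,ya,0,tb,al,.032); q,w0=ik(g,ya,tb,[np.arctan2(g[1],g[0])-.1,.9,1.3,-.1,1.7,1.5])
      up=g+[.01,0,.16];q1,w1,_=path(q,g,ya,tb,up,ya,tb)
      tp=np.r_[tg,.194];d=.0187*np.array([np.sin(np.radians(90-tb))*np.cos(np.radians(yp)),np.sin(np.radians(90-tb))*np.sin(np.radians(yp)),-np.cos(np.radians(90-tb))]);tp=tp+d
      q2,w2,m2=path(q1,up,ya,tb,tp,yp,tb-90);q3,w3,m3=path(q2,tp,yp,tb-90,tp-[0,0,.103],yp,tb-90)
      print(n,tb,yp,"err",round(w0+w1,3),round(w2,3),round(w3,3),"minq5",round(m2,2),round(m3,2),q3)
E
python3 t.py
```

```text
[-0.6388  0.5748  1.948   1.6517  0.4394 -0.5872] [ 0.3518  0.9686 -2.6236]
t 9.88 at [ 0.696  -0.2342  0.0938] open 0.05880330318214617
-> [ 0.695 -0.235  0.08 ] n 3 dp [-0.0008, -0.0007, -0.0115] dr [-0.0108, -0.0461, -0.0378]
green 45 -10 err 0.0 0.063 0.054 minq5 0.2 0.2 [-0.2969  0.5799  2.0819  2.858   0.3137 -1.3871]
green 45 0 err 0.0 0.0 0.0 minq5 0.27 0.27 [-0.3933  0.5822  2.072   2.3077  0.3747 -1.0582]
green 45 10 err 0.0 0.0 0.0 minq5 0.46 0.44 [-0.4778  0.5909  2.0367  1.8895  0.469  -0.8495]
green 45 20 err 0.0 0.0 0.0 minq5 0.62 0.58 [-0.5444  0.6061  1.9791  1.5761  0.5836 -0.7276]
green 55 -10 err 0.0 0.0 0.071 minq5 0.3 0.2 [-0.306   0.5198  1.9053  0.5291  0.2     0.9369]
green 55 0 err 0.0 0.0 0.0 minq5 0.38 0.22 [-0.356   0.533   1.9516  1.2137  0.215   0.0691]
green 55 10 err 0.0 0.0 0.0 minq5 0.51 0.36 [-0.4199  0.5425  1.9255  1.1609  0.3578 -0.0714]
green 55 20 err 0.0 0.0 0.0 minq5 0.64 0.5 [-0.4728  0.5586  1.8823  1.0704  0.4993 -0.1654]
yellow 45 -10 err 0.0 0.071 0.196 minq5 0.2 0.2 [ 0.0239  0.5203  1.9192 -0.96    0.2     2.6912]
yellow 45 0 err 0.0 
[... 690 characters left out ...]
0.25 [ 0.2238  0.5411  1.8772 -0.96    0.2492  2.8449]
blue 45 0 err 0.0 0.059 0.182 minq5 0.2 0.2 [ 0.21    0.5371  1.8914 -0.96    0.2     2.6984]
blue 45 10 err 0.0 0.077 0.068 minq5 0.2 0.2 [ 0.0967  0.585   2.0602  2.9499  0.2926 -1.4421]
blue 45 20 err 0.0 0.0 0.0 minq5 0.24 0.24 [ 0.0012  0.5865  2.0544  2.3616  0.3499 -1.073 ]
blue 55 -10 err 0.0 0.0 0.019 minq5 0.43 0.27 [ 0.2365  0.5521  1.8759 -0.96    0.2738  2.8596]
blue 55 0 err 0.0 0.0 0.044 minq5 0.33 0.2 [ 0.1964  0.5414  1.8879 -0.7641  0.2     2.4908]
blue 55 10 err 0.0 0.0 0.07 minq5 0.31 0.2 [0.0936 0.5276 1.8798 0.3038 0.2    1.2029]
blue 55 20 err 0.0 0.0 0.002 minq5 0.37 0.2 [0.0322 0.5397 1.9321 1.1423 0.2    0.1734]
```

Call:
play_rows(dp=[[-0.0008,-0.0007,-0.0115],[-0.0008,-0.0007,-0.0115],[-0.0008,-0.0007,-0.0115],[0,0,-0.002],[0,0,0],[0,0,0]], dr=[[-0.0108,-0.046,-0.038],[-0.0108,-0.046,-0.038],[-0.0108,-0.046,-0.038],[0,0,0],[0,0,0],[0,0,0]], grip=[-1,-1,-1,-1,-1,-1])

```text
t: 10.38
eef_pos: [0.6961, -0.236, 0.0813]
orientation: [0.001, 0.923, 0.0, 0.384]
force: [0.8, -0.4, -2.8]
opening: 0.0593
gripper_force: 84.7
```

Run:
```python
from h import *
s=robot.sense();print(s["force"],s["joint_vel"]);seq(([.695,-.235,.078],0,-45,3))
p=eyes.camera("side");X=cloud(p);m=(abs(X[...,0]-.68)<.06)&(abs(X[...,1]+.235)<.06);
for z in np.arange(0.0,.18,.01):
    q=X[m&(abs(X[...,2]-z)<.005)]; print(round(z,2),len(q),np.percentile(q,[2,98],0)[:,:2].ravel() if len(q) else '')
```

```text
[ 0.8492 -0.4431 -2.7709] [-0.0011 -0.0003 -0.0005  0.0131  0.0009 -0.0133]
t 10.38 at [ 0.6961 -0.236   0.0813] open 0.059302928413445595
-> [ 0.695 -0.235  0.078] n 3 dp [-0.0009, 0.0008, -0.0028] dr [0.0086, 0.0103, 0.001]
0.0 269 [ 0.6224 -0.2911  0.7388 -0.1761]
0.01 174 [ 0.6211 -0.2791  0.7374 -0.1783]
0.02 45 [ 0.6538 -0.2568  0.7133 -0.204 ]
0.03 50 [ 0.6542 -0.2459  0.7111 -0.2031]
0.04 50 [ 0.6535 -0.2483  0.7108 -0.2043]
0.05 45 [ 0.653  -0.2496  0.7122 -0.2032]
0.06 55 [ 0.6528 -0.2574  0.7107 -0.2028]
0.07 46 [ 0.6533 -0.2423  0.7103 -0.2043]
0.08 39 [ 0.6535 -0.222   0.7124 -0.2003]
0.09 34 [ 0.6543 -0.2094  0.7106 -0.1912]
0.1 41 [ 0.6695 -0.2107  0.7124 -0.1907]
0.11 44 [ 0.6505 -0.216   0.7114 -0.1784]
0.12 63 [ 0.6464 -0.2639  0.7128 -0.177 ]
0.13 106 [ 0.6464 -0.283   0.7116 -0.176 ]
0.14 61 [ 0.6373 -0.2789  0.6994 -0.1761]
0.15 104 [ 0.6381 -0.2896  0.6994 -0.2031]
0.16 44 [ 0.6207 -0.2568  0.6461 -0.1769]
0.17 32 [ 0.6216 -0.2531  0.6381 -0.1887]
```

Call:
play_rows(dp=[[0,0,-0.004],[0,0,-0.004],[0,0,0]], dr=[[0,0,0],[0,0,0],[0,0,0]], grip=[-1,-1,-1])

```text
t: 10.68
eef_pos: [0.6971, -0.2364, 0.0799]
orientation: [0.001, 0.922, 0.0, 0.386]
force: [-5.1, 0.3, 11.0]
opening: 0.0588
gripper_force: 86.0
```

Call:
play_rows(dp=[[0,0,0],[0,0,0],[0,0,0],[0,0,0],[0,0,0]], dr=[[0,0,0],[0,0,0],[0,0,0],[0,0,0],[0,0,0]], grip=[0.5,0.8,0.8,0.8,0.8])

```text
t: 11.1
eef_pos: [0.6958, -0.236, 0.0772]
orientation: [0.001, 0.923, 0.0, 0.384]
force: [0.3, 0.2, -0.8]
opening: 0.0767
gripper_force: 0.0
```

Call:
play_rows(dp=[[-0.015,0,0.018],[-0.025,0,0.03],[-0.03,0,0.036],[-0.03,0,0.036],[-0.03,0,0.036],[-0.03,0,0.036],[-0.03,0,0.036],[-0.03,0,0.036]], dr=[[0,0,0],[0,0,0],[0,0,0],[0,0,0],[0,0,0],[0,0,0],[0,0,0],[0,0,0]], grip=[0.8,0.8,1,1,1,1,1,1])

```text
t: 11.77
eef_pos: [0.6064, -0.2357, 0.1836]
orientation: [0.001, 0.924, -0.0, 0.384]
force: [0.1, -0.0, 0.5]
opening: 0.0853
gripper_force: 0.0
```

```bash
cat >> h.py <<'E'
def standing(names=("red",),ctr={}):
    p=eyes.camera("side");X=cloud(p);T=eyes.camera("top");Y=cloud(T)
    for k in names:
        c=np.array(ctr[k])
        for n,Z in(("side",X),("top",Y)):
            f=Z[(np.hypot(Z[...,0]-c[0],Z[...,1]-c[1])<.075)]
            sh=f[abs(f[:,2]-.123)<.006];cp=f[abs(f[:,2]-.146)<.006];bd=f[(f[:,2]>.02)&(f[:,2]<.11)]
            print(k,n,"shoulder",len(sh),rect(sh) if len(sh)>8 else '',"cap",len(cp),cp.mean(0) if len(cp) else '',"body x",np.percentile(bd,[3,97],0)[:,:2].ravel() if len(bd)>5 else'')
E
python3 - <<'E'
from h import *
standing(("red",),{"red":(.683,-.235)});lying(("green","yellow","blue"))
c=(.489,-.0285)
seq(([.60,-.03,.22],18,45,17),(grasp_tcp(c,18,.1,z=.032),18,45,5),(grasp_tcp(c,18,0,z=.032),18,45,6))
E
```

```text
red side shoulder 137 (array([ 0.6844, -0.2337]), array([0.0614, 0.0596]), 89.8358154296875) cap 80 [ 0.684  -0.2312  0.147 ] body x [ 0.6541 -0.2501  0.712  -0.2036]
red top shoulder 266 (array([ 0.6843, -0.2358]), array([0.0608, 0.0602]), 88.63358306884766) cap 157 [ 0.6839 -0.2353  0.1464] body x [ 0.6531 -0.2608  0.7077 -0.2056]
top green 784 [ 0.4975 -0.0257] [0.1387 0.0598] 19.0 med [ 0.4885 -0.0287  0.0598]
top yellow 779 [0.4887 0.1443] [0.1198 0.0605] 5.8 med [0.4879 0.144  0.06  ]
top blue 786 [0.5037 0.2959] [0.1405 0.0603] 9.6 med [0.4927 0.2935 0.06  ]
side green 580 [ 0.4889 -0.0292] [0.121  0.0642] 20.5 med [ 0.4895 -0.0229  0.0613]
side yellow 808 [0.4988 0.1445] [0.1394 0.0645] 6.5 med [0.4886 0.1491 0.0612]
side blue 1127 [0.5011 0.2954] [0.1342 0.0622] 10.4 med [0.4942 0.2985 0.0611]
t 11.97 at [ 0.6075 -0.2364  0.1834] open 0.08529620047827659
-> [ 0.6  -0.03  0.22] n 17 dp [-0.0011, 0.0303, 0.0054] dr [-0.1366, 0.8766, 0.1375]
-> [ 0.5703 -0.0021  0.0895] n 5 dp [-0.0148, 0.014, -0.0653] dr [0.0, 0.0, 0.0]
-> [ 0.5031 -0.0239  0.0188] n 6 dp [-0.028, -0.0091, -0.0295] dr [0.0, 0.0, 0.0]
```

```bash
cat >> kin.py <<'E'
def chk(q,*tg):
    """tg: (pos,yaw,tilt); first is present pose"""
    for a,b in zip(tg,tg[1:]):
        q,w_,m=path(q,*a,*b);print("err",round(w_,4),"minq5",round(m,2),q)
    return q
E
python3 - <<'E'
from kin import *
s=robot.sense();c=(.489,-.0285)
chk(s["q"],(s["eef_pos"],0,-45),([.60,-.03,.22],19,45),(grasp_tcp(c,19,.1,z=.032),19,45),(grasp_tcp(c,19,0,z=.032),19,45),([.52,-.02,.18],19,45),([.69,-.1,.19],19,-45),([.696,-.1,.08],19,-45))
E
```

```text
err 0.0 minq5 0.5 [-0.0154  0.8209  0.9581 -0.2822  2.0995  1.1752]
err 0.0 minq5 1.87 [ 0.0198  0.9044  1.1212 -0.2289  1.8692  1.2783]
err 0.0 minq5 1.65 [-0.009   0.9117  1.3337 -0.2392  1.6497  1.306 ]
err 0.0 minq5 1.67 [-0.004   0.7436  1.2288 -0.2501  1.9158  1.2428]
err 0.0 minq5 0.62 [-0.5433  0.3912  1.9306  1.2054  0.62   -0.2631]
err 0.0 minq5 0.57 [-0.5368  0.6     1.9846  1.5966  0.5704 -0.7267]
```

Call:
play_rows(dp=[[-0.001,0.03,0.005],[-0.001,0.03,0.005],[-0.001,0.03,0.005],[-0.001,0.03,0.005],[-0.001,0.03,0.005],[-0.001,0.03,0.005],[-0.001,0.03,0.005],[-0.001,0.03,0.005],[-0.001,0.03,0.005],[-0.001,0.03,0.005]], dr=[[-0.14,0.876,0.14],[-0.14,0.876,0.14],[-0.14,0.876,0.14],[-0.14,0.876,0.14],[-0.14,0.876,0.14],[-0.14,0.876,0.14],[-0.14,0.876,0.14],[-0.14,0.876,0.14],[-0.14,0.876,0.14],[-0.14,0.876,0.14]], grip=[1,1,1,1,1,1,1,1,1,1])

```text
t: 12.8
eef_pos: [0.6067, -0.1288, 0.1957]
orientation: [0.016, 0.997, 0.078, 0.025]
force: [0.7, 0.8, -0.9]
opening: 0.0852
gripper_force: 0.0
```

Call:
play_rows(dp=[[-0.001,0.03,0.005],[-0.001,0.03,0.005],[-0.001,0.03,0.005],[-0.001,0.03,0.005],[-0.001,0.03,0.005],[-0.001,0.03,0.005],[-0.001,0.03,0.005],[0,0,0]], dr=[[-0.14,0.876,0.14],[-0.14,0.876,0.14],[-0.14,0.876,0.14],[-0.14,0.876,0.14],[-0.14,0.876,0.14],[-0.14,0.876,0.14],[-0.14,0.876,0.14],[0,0,0]], grip=[1,1,1,1,1,1,1,1])

```text
t: 13.47
eef_pos: [0.6041, -0.0418, 0.2047]
orientation: [0.038, 0.945, 0.132, -0.296]
force: [0.0, 0.1, -1.4]
opening: 0.0853
gripper_force: 0.0
```

Run:
```python
from h import *
c=(.489,-.0285)
seq((grasp_tcp(c,19,.09,z=.033),19,45,5),(grasp_tcp(c,19,0,z=.033),19,45,6))
```

```text
t 13.47 at [ 0.6041 -0.0418  0.2047] open 0.08534980367331867
-> [ 0.5631 -0.003   0.0834] n 5 dp [-0.0205, 0.0194, -0.0606] dr [-0.1159, 0.324, 0.107]
-> [ 0.503  -0.0237  0.0198] n 6 dp [-0.0251, -0.0086, -0.0265] dr [0.0, 0.0, 0.0]
```

Call:
play_rows(dp=[[-0.0205,0.0194,-0.06],[-0.0205,0.0194,-0.06],[-0.0205,0.0194,-0.06],[-0.0205,0.0194,-0.06],[-0.0205,0.0194,-0.06],[0,0,0],[0,0,0]], dr=[[-0.116,0.324,0.107],[-0.116,0.324,0.107],[-0.116,0.324,0.107],[-0.116,0.324,0.107],[-0.116,0.324,0.107],[0,0,0],[0,0,0]], grip=[1,1,1,1,1,1,1])

```text
t: 14.05
eef_pos: [0.5612, -0.0068, 0.0883]
orientation: [0.064, 0.913, 0.15, -0.375]
force: [0.3, -0.7, 0.0]
opening: 0.0855
gripper_force: 0.0
```

Run:
```python
from h import *
c=(.489,-.0285)
seq((grasp_tcp(c,19,0,z=.033),19,45,6),([.52,-.02,.18],19,45,7))
```

```text
t 14.05 at [ 0.5612 -0.0068  0.0883] open 0.08546938329421272
-> [ 0.503  -0.0237  0.0198] n 6 dp [-0.0243, -0.0071, -0.0285] dr [0.0039, 0.0111, 0.0047]
-> [ 0.52 -0.02  0.18] n 7 dp [0.0061, 0.0013, 0.0572] dr [0.0, 0.0, 0.0]
```

Call:
play_rows(dp=[[-0.0243,-0.0071,-0.0285],[-0.0243,-0.0071,-0.0285],[-0.0243,-0.0071,-0.0285],[-0.0243,-0.0071,-0.0285],[-0.0243,-0.0071,-0.0285],[-0.0243,-0.0071,-0.0285],[0,0,0],[0,0,0]], dr=[[0.004,0.011,0.005],[0.004,0.011,0.005],[0.004,0.011,0.005],[0.004,0.011,0.005],[0.004,0.011,0.005],[0.004,0.011,0.005],[0,0,0],[0,0,0]], grip=[1,1,1,1,1,1,1,1])

```text
t: 14.72
eef_pos: [0.5052, -0.0249, 0.023]
orientation: [0.064, 0.913, 0.151, -0.375]
force: [0.2, -0.7, -0.3]
opening: 0.0856
gripper_force: 0.0
```

Call:
play_rows(dp=[[0,0,0],[0,0,0],[0,0,0],[0,0,0],[0,0,0],[0,0,0],[0,0,0]], dr=[[0,0,0],[0,0,0],[0,0,0],[0,0,0],[0,0,0],[0,0,0],[0,0,0]], grip=[-1,-1,-1,-1,-1,-1,-1])

```text
t: 15.3
eef_pos: [0.5059, -0.0242, 0.0228]
orientation: [0.064, 0.912, 0.152, -0.375]
force: [2.4, 0.2, 5.7]
opening: 0.0588
gripper_force: 85.2
```

Call:
play_rows(dp=[[0.006,0.001,0.03],[0.006,0.001,0.06],[0.006,0.001,0.06],[0.006,0.001,0.06],[0.006,0.001,0.06],[0.006,0.001,0.06],[0.006,0.001,0.06],[0.006,0.001,0.03]], dr=[[0,0,0],[0,0,0],[0,0,0],[0,0,0],[0,0,0],[0,0,0],[0,0,0],[0,0,0]], grip=[-1,-1,-1,-1,-1,-1,-1,-1])

```text
t: 15.97
eef_pos: [0.5249, -0.0207, 0.1927]
orientation: [0.064, 0.913, 0.152, -0.374]
force: [0.2, -0.1, -2.3]
opening: 0.0593
gripper_force: 86.0
```

Run:
```python
from h import *
seq(([.69,-.105,.19],19,-45,22),([.696,-.105,.082],19,-45,8))
```

```text
t 15.97 at [ 0.5249 -0.0207  0.1927] open 0.0592594119050408
-> [ 0.69  -0.105  0.19 ] n 22 dp [0.0188, -0.0096, -0.0003] dr [0.2218, -0.6412, 0.0013]
-> [ 0.696 -0.105  0.082] n 8 dp [0.0019, 0.0, -0.0337] dr [0.0, 0.0, 0.0]
```

Call:
play_rows(dp=[[0.0188,-0.0096,0],[0.0188,-0.0096,0],[0.0188,-0.0096,0],[0.0188,-0.0096,0],[0.0188,-0.0096,0],[0.0188,-0.0096,0],[0.0188,-0.0096,0],[0.0188,-0.0096,0],[0.0188,-0.0096,0],[0.0188,-0.0096,0]], dr=[[0.222,-0.641,0.001],[0.222,-0.641,0.001],[0.222,-0.641,0.001],[0.222,-0.641,0.001],[0.222,-0.641,0.001],[0.222,-0.641,0.001],[0.222,-0.641,0.001],[0.222,-0.641,0.001],[0.222,-0.641,0.001],[0.222,-0.641,0.001]], grip=[-1,-1,-1,-1,-1,-1,-1,-1,-1,-1])

```text
t: 16.8
eef_pos: [0.5986, -0.0593, 0.1897]
orientation: [0.006, 0.986, 0.165, -0.034]
force: [-0.2, -0.2, -4.0]
opening: 0.0593
gripper_force: 86.0
```

Call:
play_rows(dp=[[0.0188,-0.0096,0],[0.0188,-0.0096,0],[0.0188,-0.0096,0],[0.0188,-0.0096,0],[0.0188,-0.0096,0],[0.0188,-0.0096,0],[0.0188,-0.0096,0],[0.0188,-0.0096,0],[0.0188,-0.0096,0],[0.0188,-0.0096,0]], dr=[[0.222,-0.641,0.001],[0.222,-0.641,0.001],[0.222,-0.641,0.001],[0.222,-0.641,0.001],[0.222,-0.641,0.001],[0.222,-0.641,0.001],[0.222,-0.641,0.001],[0.222,-0.641,0.001],[0.222,-0.641,0.001],[0.222,-0.641,0.001]], grip=[-1,-1,-1,-1,-1,-1,-1,-1,-1,-1])

```text
t: 17.63
eef_pos: [0.6732, -0.0976, 0.1894]
orientation: [-0.053, 0.936, 0.157, 0.31]
force: [0.8, 1.9, -4.4]
opening: 0.0589
gripper_force: 86.1
```

Run:
```python
from h import *
seq(([.691,-.105,.084],19,-45,9))
```

```text
t 17.63 at [ 0.6732 -0.0976  0.1894] open 0.058865801330604296
-> [ 0.691 -0.105  0.084] n 9 dp [0.0049, -0.0021, -0.0293] dr [0.0495, -0.1455, -0.0018]
```

Call:
play_rows(dp=[[0.0049,-0.0021,-0.029],[0.0049,-0.0021,-0.029],[0.0049,-0.0021,-0.029],[0.0049,-0.0021,-0.029],[0.0049,-0.0021,-0.029],[0.0049,-0.0021,-0.029],[0.0049,-0.0021,-0.029],[0.0049,-0.0021,-0.029],[0,0,0],[0,0,0]], dr=[[0.05,-0.145,0],[0.05,-0.145,0],[0.05,-0.145,0],[0.05,-0.145,0],[0.05,-0.145,0],[0.05,-0.145,0],[0.05,-0.145,0],[0.05,-0.145,0],[0,0,0],[0,0,0]], grip=[-1,-1,-1,-1,-1,-1,-1,-1,-1,-1])

```text
t: 18.47
eef_pos: [0.6886, -0.1039, 0.0955]
orientation: [-0.063, 0.915, 0.153, 0.368]
force: [-0.2, -0.1, -2.9]
opening: 0.0592
gripper_force: 86.3
```

Run:
```python
from h import *
print(robot.sense()["force"]);seq(([.691,-.105,.081],19,-45,4))
```

```text
[-0.1828 -0.0857 -2.8823]
t 18.47 at [ 0.6886 -0.1039  0.0955] open 0.05916561501133443
-> [ 0.691 -0.105  0.081] n 4 dp [0.0015, -0.0007, -0.0091] dr [0.0086, -0.0487, -0.003]
```

Call:
play_rows(dp=[[0.0015,-0.0007,-0.009],[0.0015,-0.0007,-0.009],[0.0015,-0.0007,-0.009],[0.0015,-0.0007,-0.009],[0,0,-0.002],[0,0,0],[0,0,0]], dr=[[0.009,-0.049,0],[0.009,-0.049,0],[0.009,-0.049,0],[0.009,-0.049,0],[0,0,0],[0,0,0],[0,0,0]], grip=[-1,-1,-1,-1,-1,-1,-1])

```text
t: 19.05
eef_pos: [0.6922, -0.1055, 0.0823]
orientation: [-0.062, 0.91, 0.154, 0.379]
force: [0.6, -0.6, -3.4]
opening: 0.0594
gripper_force: 86.3
```

Call:
play_rows(dp=[[0,0,-0.001],[0,0,-0.002],[0,0,-0.001],[0,0,0]], dr=[[0,0,0],[0,0,0],[0,0,0],[0,0,0]], grip=[-1,-1,-1,-1])

```text
t: 19.38
eef_pos: [0.6923, -0.1056, 0.0807]
orientation: [-0.062, 0.91, 0.153, 0.379]
force: [-2.2, -0.6, 2.1]
opening: 0.0593
gripper_force: 87.1
```

Run:
```python
from h import *
seq(([.691,-.105,.0805],19,-45,1))
```

```text
t 19.38 at [ 0.6923 -0.1056  0.0807] open 0.0592734146219881
-> [ 0.691  -0.105   0.0805] n 1 dp [-0.0032, 0.0016, -0.0004] dr [0.0116, 0.0399, -0.0085]
```

Call:
play_rows(dp=[[0,0,0],[0,0,0],[0,0,0],[0,0,0],[0,0,0]], dr=[[0,0,0],[0,0,0],[0,0,0],[0,0,0],[0,0,0]], grip=[0.5,0.8,0.8,0.8,0.8])

```text
t: 19.8
eef_pos: [0.6919, -0.1055, 0.08]
orientation: [-0.062, 0.911, 0.153, 0.379]
force: [-0.6, 0.4, -0.4]
opening: 0.0768
gripper_force: 0.0
```

Call:
play_rows(dp=[[-0.015,-0.005,0.018],[-0.025,-0.008,0.03],[-0.03,-0.01,0.036],[-0.03,-0.01,0.036],[-0.03,-0.01,0.036],[-0.03,-0.01,0.036],[-0.03,-0.01,0.036],[-0.03,-0.01,0.036],[0,0,0]], dr=[[0,0,0],[0,0,0],[0,0,0],[0,0,0],[0,0,0],[0,0,0],[0,0,0],[0,0,0],[0,0,0]], grip=[0.8,0.8,1,1,1,1,1,1,1])

```text
t: 20.55
eef_pos: [0.6028, -0.1357, 0.188]
orientation: [-0.061, 0.91, 0.153, 0.379]
force: [0.9, 0.9, 1.1]
opening: 0.085
gripper_force: 0.0
```

Run:
```python
from kin import *
standing(("red","green"),{"red":(.683,-.235),"green":(.684,-.107)});lying(("yellow","blue"))
c=(.4885,.144);s=robot.sense();y=6
g=grasp_tcp(c,y,0,z=.032)
chk(s["q"],(s["eef_pos"],19,-45),([.59,.12,.2],y,45),(grasp_tcp(c,y,.09,z=.032),y,45),(g,y,45),(g+[.015,0,.17],y,45),([.69,.028,.19],20,-45),([.69,.028,.08],20,-45))
seq(([.59,.12,.2],y,45,22))
```

```text
red side shoulder 132 (array([ 0.6847, -0.2344]), array([0.0619, 0.0599]), 89.18841552734375) cap 79 [ 0.6833 -0.2323  0.1468] body x [ 0.654  -0.2548  0.7084 -0.2038]
red top shoulder 264 (array([ 0.6842, -0.2358]), array([0.0601, 0.0598]), 89.44524383544922) cap 159 [ 0.6837 -0.2356  0.1464] body x [ 0.6535 -0.2609  0.7074 -0.2057]
green side shoulder 158 (array([ 0.6829, -0.1047]), array([0.0603, 0.06  ]), -72.9233455657959) cap 100 [ 0.6828 -0.1047  0.1471] body x [ 0.6479 -0.094   0.7086 -0.0708]
green top shoulder 258 (array([ 0.6834, -0.1077]), array([0.0605, 0.0601]), 19.765851974487305) cap 155 [ 0.6825 -0.1073  0.1466] body x [ 0.6466 -0.1411  0.6963 -0.0716]
top yellow 779 [0.4972 0.1448] [0.1366 0.0602] 5.4 med [0.4882 0.1431 0.06  ]
top blue 775 [0.4991 0.2948] [0.1304 0.06  ] 10.2 med [0.4927 0.2937 0.06  ]
side yellow 803 [0.4884 0.1432] [0.1186 0.0635] 5.8 med [0.4886 0.1487 0.0612]
side blue 1123 [0.4938 0.2948] [0.1197 0.0632] 10.2 med [0.4939 0.2986 0.061 ]
err 0.0 minq5 0.66 [ 0.0917  0.8584  0.928  -0.0109  2.1405  1.5557]
err 0.0 minq5 1.94 [0.1323 0.9437 1.0467 0.0209 1.9363 1.5978]
err 0.0 minq5 1.73 [0.1346 0.9422 1.2496 0.0214 1.7349 1.5954]
err 0.0 minq5 1.76 [0.132  0.7717 1.1439 0.0213 2.0111 1.5992]
err 0.0 minq5 0.45 [-0.2943  0.3568  1.9977  1.336   0.4513 -0.2277]
err 0.0 minq5 0.44 [-0.2943  0.5782  2.0679  1.9345  0.4711 -0.8913]
t 20.75 at [ 0.6039 -0.1347  0.1852] open 0.08520438450916812
-> [0.59 0.12 0.2 ] n 22 dp [-0.0016, 0.0289, 0.0017] dr [-0.1476, 0.6678, -0.0783]
```

Call:
play_rows(dp=[[-0.0016,0.029,0.003],[-0.0016,0.029,0.003],[-0.0016,0.029,0.003],[-0.0016,0.029,0.003],[-0.0016,0.029,0.003],[-0.0016,0.029,0.003],[-0.0016,0.029,0.003],[-0.0016,0.029,0.003],[-0.0016,0.029,0.003],[-0.0016,0.029,0.003]], dr=[[-0.148,0.668,-0.078],[-0.148,0.668,-0.078],[-0.148,0.668,-0.078],[-0.148,0.668,-0.078],[-0.148,0.668,-0.078],[-0.148,0.668,-0.078],[-0.148,0.668,-0.078],[-0.148,0.668,-0.078],[-0.148,0.668,-0.078],[-0.148,0.668,-0.078]], grip=[1,1,1,1,1,1,1,1,1,1])

```text
t: 21.58
eef_pos: [0.5973, -0.0227, 0.1952]
orientation: [-0.032, 0.991, 0.118, 0.052]
force: [0.6, 0.4, -1.1]
opening: 0.0852
gripper_force: 0.0
```

Call:
play_rows(dp=[[-0.0016,0.029,0.003],[-0.0016,0.029,0.003],[-0.0016,0.029,0.003],[-0.0016,0.029,0.003],[-0.0016,0.029,0.003],[-0.0016,0.029,0.003],[-0.0016,0.029,0.003],[-0.0016,0.029,0.003],[-0.0016,0.029,0.003],[-0.0016,0.029,0.003]], dr=[[-0.148,0.668,-0.078],[-0.148,0.668,-0.078],[-0.148,0.668,-0.078],[-0.148,0.668,-0.078],[-0.148,0.668,-0.078],[-0.148,0.668,-0.078],[-0.148,0.668,-0.078],[-0.148,0.668,-0.078],[-0.148,0.668,-0.078],[-0.148,0.668,-0.078]], grip=[1,1,1,1,1,1,1,1,1,1])

```text
t: 22.42
eef_pos: [0.591, 0.0936, 0.2066]
orientation: [0.007, 0.952, 0.064, -0.298]
force: [-0.2, 0.2, -0.4]
opening: 0.0854
gripper_force: 0.0
```

Run:
```python
from h import *
seq((grasp_tcp((.4885,.144),6,.09,z=.032),6,45,7))
```

```text
t 22.42 at [0.591  0.0936 0.2066] open 0.08537101172471576
-> [0.5665 0.1522 0.0824] n 7 dp [-0.0087, 0.0209, -0.0443] dr [-0.0624, 0.2395, -0.0265]
```

Call:
play_rows(dp=[[-0.0087,0.021,-0.044],[-0.0087,0.021,-0.044],[-0.0087,0.021,-0.044],[-0.0087,0.021,-0.044],[-0.0087,0.021,-0.044],[-0.0087,0.021,-0.044],[-0.0087,0.021,-0.044],[0,0,0],[0,0,0]], dr=[[-0.062,0.24,-0.026],[-0.062,0.24,-0.026],[-0.062,0.24,-0.026],[-0.062,0.24,-0.026],[-0.062,0.24,-0.026],[-0.062,0.24,-0.026],[-0.062,0.24,-0.026],[0,0,0],[0,0,0]], grip=[1,1,1,1,1,1,1,1,1])

```text
t: 23.17
eef_pos: [0.5653, 0.1514, 0.0825]
orientation: [0.02, 0.923, 0.049, -0.382]
force: [0.5, -0.2, 0.4]
opening: 0.0853
gripper_force: 0.0
```

Run:
```python
from h import *
seq((grasp_tcp((.4885,.144),6,0,z=.031),6,45,6))
```

```text
t 23.17 at [0.5653 0.1514 0.0825] open 0.08530960657644972
-> [0.5032 0.1455 0.0178] n 6 dp [-0.0259, -0.0024, -0.027] dr [-0.0002, 0.0002, -0.0017]
```

Call:
play_rows(dp=[[-0.0259,-0.0024,-0.027],[-0.0259,-0.0024,-0.027],[-0.0259,-0.0024,-0.027],[-0.0259,-0.0024,-0.027],[-0.0259,-0.0024,-0.027],[-0.0259,-0.0024,-0.027],[0,0,0],[0,0,0]], dr=[[0,0,0],[0,0,0],[0,0,0],[0,0,0],[0,0,0],[0,0,0],[0,0,0],[0,0,0]], grip=[1,1,1,1,1,1,1,1])

```text
t: 23.83
eef_pos: [0.5049, 0.1447, 0.0209]
orientation: [0.02, 0.924, 0.048, -0.38]
force: [1.1, 0.3, 0.0]
opening: 0.0853
gripper_force: 0.0
```

Call:
play_rows(dp=[[0,0,0],[0,0,0],[0,0,0],[0,0,0],[0,0,0],[0,0,0],[0,0,0]], dr=[[0,0,0],[0,0,0],[0,0,0],[0,0,0],[0,0,0],[0,0,0],[0,0,0]], grip=[-1,-1,-1,-1,-1,-1,-1])

```text
t: 24.42
eef_pos: [0.5061, 0.145, 0.021]
orientation: [0.02, 0.924, 0.048, -0.379]
force: [2.7, 0.3, 5.5]
opening: 0.0592
gripper_force: 83.9
```

Call:
play_rows(dp=[[0.006,0,0.03],[0.006,0,0.06],[0.006,0,0.06],[0.006,0,0.06],[0.006,0,0.06],[0.006,0,0.06],[0.006,0,0.06],[0.006,0,0.04]], dr=[[0,0,0],[0,0,0],[0,0,0],[0,0,0],[0,0,0],[0,0,0],[0,0,0],[0,0,0]], grip=[-1,-1,-1,-1,-1,-1,-1,-1])

```text
t: 25.08
eef_pos: [0.5246, 0.1451, 0.1947]
orientation: [0.02, 0.924, 0.048, -0.379]
force: [0.4, 0.0, -2.0]
opening: 0.0588
gripper_force: 84.4
```

Run:
```python
from h import *
seq(([.692,.028,.19],20,-45,22))
```

```text
t 25.08 at [0.5246 0.1451 0.1947] open 0.05883983444149263
-> [0.692 0.028 0.19 ] n 22 dp [0.019, -0.0133, -0.0005] dr [0.1528, -0.6624, 0.0838]
```

Call:
play_rows(dp=[[0.019,-0.0133,0],[0.019,-0.0133,0],[0.019,-0.0133,0],[0.019,-0.0133,0],[0.019,-0.0133,0],[0.019,-0.0133,0],[0.019,-0.0133,0],[0.019,-0.0133,0],[0.019,-0.0133,0],[0.019,-0.0133,0]], dr=[[0.153,-0.662,0.084],[0.153,-0.662,0.084],[0.153,-0.662,0.084],[0.153,-0.662,0.084],[0.153,-0.662,0.084],[0.153,-0.662,0.084],[0.153,-0.662,0.084],[0.153,-0.662,0.084],[0.153,-0.662,0.084],[0.153,-0.662,0.084]], grip=[-1,-1,-1,-1,-1,-1,-1,-1,-1,-1])

```text
t: 25.92
eef_pos: [0.6001, 0.0915, 0.1929]
orientation: [-0.021, 0.993, 0.108, -0.036]
force: [0.0, -0.2, -2.2]
opening: 0.0591
gripper_force: 84.6
```

Call:
play_rows(dp=[[0.019,-0.0133,0],[0.019,-0.0133,0],[0.019,-0.0133,0],[0.019,-0.0133,0],[0.019,-0.0133,0],[0.019,-0.0133,0],[0.019,-0.0133,0],[0.019,-0.0133,0],[0.019,-0.0133,0],[0.019,-0.0133,0]], dr=[[0.153,-0.662,0.084],[0.153,-0.662,0.084],[0.153,-0.662,0.084],[0.153,-0.662,0.084],[0.153,-0.662,0.084],[0.153,-0.662,0.084],[0.153,-0.662,0.084],[0.153,-0.662,0.084],[0.153,-0.662,0.084],[0.153,-0.662,0.084]], grip=[-1,-1,-1,-1,-1,-1,-1,-1,-1,-1])

```text
t: 26.75
eef_pos: [0.6737, 0.04, 0.1923]
orientation: [-0.06, 0.938, 0.154, 0.304]
force: [0.3, 1.0, -1.3]
opening: 0.0592
gripper_force: 84.5
```

Run:
```python
from h import *
print(robot.sense()["q"]);seq(([.692,.028,.09],20,-45,10))
```

```text
[-0.2252  0.3157  1.9126  0.7617  0.4876  0.4134]
t 26.75 at [0.6737 0.04   0.1923] open 0.05922658083771042
-> [0.692 0.028 0.09 ] n 10 dp [0.0046, -0.003, -0.0256] dr [0.0333, -0.1463, 0.0158]
```

Call:
play_rows(dp=[[0.0046,-0.003,-0.0256],[0.0046,-0.003,-0.0256],[0.0046,-0.003,-0.0256],[0.0046,-0.003,-0.0256],[0.0046,-0.003,-0.0256],[0.0046,-0.003,-0.0256],[0.0046,-0.003,-0.0256],[0.0046,-0.003,-0.0256],[0.0046,-0.003,-0.0256],[0.0046,-0.003,-0.0256]], dr=[[0.033,-0.146,0.016],[0.033,-0.146,0.016],[0.033,-0.146,0.016],[0.033,-0.146,0.016],[0.033,-0.146,0.016],[0.033,-0.146,0.016],[0.033,-0.146,0.016],[0.033,-0.146,0.016],[0.033,-0.146,0.016],[0.033,-0.146,0.016]], grip=[-1,-1,-1,-1,-1,-1,-1,-1,-1,-1])

```text
t: 27.58
eef_pos: [0.6933, 0.0283, 0.0898]
orientation: [-0.066, 0.91, 0.161, 0.377]
force: [-0.6, 0.4, -2.2]
opening: 0.0593
gripper_force: 84.6
```

Call:
play_rows(dp=[[0,0,0],[0,0,0]], dr=[[0,0,0],[0,0,0]], grip=[-1,-1])

```text
t: 27.75
eef_pos: [0.6924, 0.0286, 0.0891]
orientation: [-0.067, 0.911, 0.16, 0.375]
force: [0.0, 0.9, -2.2]
opening: 0.0594
gripper_force: 84.4
```

Run:
```python
from h import *
print(robot.sense()["force"]);seq(([.693,.028,.0815],20,-45,5))
```

```text
[ 0.0296  0.8773 -2.1872]
t 27.75 at [0.6924 0.0286 0.0891] open 0.05937193072325814
-> [0.693  0.028  0.0815] n 5 dp [0.0003, -0.0003, -0.0038] dr [-0.0022, -0.0085, 0.0006]
```

Call:
play_rows(dp=[[0,0,-0.0038],[0,0,-0.0038],[0,0,-0.0038],[0,0,-0.0038],[0,0,-0.0038],[0,0,-0.002],[0,0,0],[0,0,0]], dr=[[0,-0.008,0],[0,-0.008,0],[0,-0.008,0],[0,-0.008,0],[0,-0.008,0],[0,0,0],[0,0,0],[0,0,0]], grip=[-1,-1,-1,-1,-1,-1,-1,-1])

```text
t: 28.42
eef_pos: [0.6926, 0.0285, 0.081]
orientation: [-0.066, 0.91, 0.16, 0.377]
force: [0.1, 0.1, -3.3]
opening: 0.0591
gripper_force: 84.4
```

Call:
play_rows(dp=[[0,0,-0.0015],[0,0,0],[0,0,0]], dr=[[0,0,0],[0,0,0],[0,0,0]], grip=[-1,-1,-1])

```text
t: 28.67
eef_pos: [0.6927, 0.0284, 0.0805]
orientation: [-0.066, 0.91, 0.16, 0.377]
force: [-0.0, -0.5, -2.2]
opening: 0.0594
gripper_force: 84.4
```

Call:
play_rows(dp=[[0,0,0],[0,0,0],[0,0,0],[0,0,0],[0,0,0]], dr=[[0,0,0],[0,0,0],[0,0,0],[0,0,0],[0,0,0]], grip=[0.5,0.8,0.8,0.8,0.8])

```text
t: 29.08
eef_pos: [0.6929, 0.0284, 0.0807]
orientation: [-0.066, 0.91, 0.16, 0.378]
force: [0.5, -0.1, -0.1]
opening: 0.0768
gripper_force: 0.0
```

Call:
play_rows(dp=[[-0.015,-0.005,0.018],[-0.025,-0.008,0.03],[-0.03,-0.01,0.036],[-0.03,-0.01,0.036],[-0.03,-0.01,0.036],[-0.03,-0.01,0.036],[-0.03,-0.01,0.036],[-0.03,-0.01,0.036],[0,0,0]], dr=[[0,0,0],[0,0,0],[0,0,0],[0,0,0],[0,0,0],[0,0,0],[0,0,0],[0,0,0],[0,0,0]], grip=[0.8,0.8,1,1,1,1,1,1,1])

```text
t: 29.83
eef_pos: [0.6038, -0.0011, 0.1883]
orientation: [-0.066, 0.909, 0.161, 0.378]
force: [0.3, 0.7, -0.3]
opening: 0.0856
gripper_force: 0.0
```

Run:
```python
from kin import *
standing(("red","green","yellow"),{"red":(.683,-.235),"green":(.684,-.107),"yellow":(.684,.024)});lying(("blue",))
c=(.4938,.2945);s=robot.sense();y=10
g=grasp_tcp(c,y,0,z=.032)
for yp in (22,27):
  chk(s["q"],(s["eef_pos"],20,-45),([.59,.25,.21],y,45),(grasp_tcp(c,y,.09,z=.032),y,45),(g,y,45),(g+[.015,0,.17],y,45),([.69,.158,.19],yp,-45),([.69,.158,.08],yp,-45))
seq(([.59,.25,.21],y,45,22))
```

```text
red side shoulder 139 (array([ 0.6848, -0.2362]), array([0.0639, 0.0605]), -89.61039158701897) cap 79 [ 0.6839 -0.2315  0.1472] body x [ 0.654  -0.2543  0.7084 -0.2039]
red top shoulder 261 (array([ 0.6844, -0.236 ]), array([0.0606, 0.06  ]), 89.13119506835938) cap 158 [ 0.6839 -0.2354  0.1463] body x [ 0.6533 -0.2609  0.7074 -0.2057]
green side shoulder 164 (array([ 0.6828, -0.1058]), array([0.0614, 0.0601]), -70.46874237060547) cap 104 [ 0.6826 -0.1037  0.1472] body x [ 0.6476 -0.0953  0.7074 -0.0727]
green top shoulder 257 (array([ 0.6836, -0.1078]), array([0.0608, 0.0601]), 19.509550094604492) cap 160 [ 0.6824 -0.1075  0.1465] body x [ 0.6465 -0.1408  0.6961 -0.0717]
yellow side shoulder 202 (array([0.6812, 0.0272]), array([0.0601, 0.0597]), 20.455738067626953) cap 128 [0.6811 0.029  0.147 ] body x [0.6459 0.0412 0.7018 0.0625]
yellow top shoulder 255 (array([0.6813, 0.0259]), array([0.0617, 0.0597]), 20.02619743347168) cap 154 [0.6809 0.0259 0.1462] body x [ 0.6445 -0.0107  0.6695  0.0533]
top blue 785 [0.5037 0.296 ] [0.1402 0.0607] 9.9 med [0.4929 0.2936 0.06  ]
side blue 1127
[... 289 characters left out ...]
9705 0.1285 2.0948 1.7472]
err 0.0 minq5 0.29 [-0.0215  0.3599  1.9916  1.4109  0.2864 -0.1282]
err 0.0 minq5 0.28 [-0.0215  0.5797  2.0615  2.2622  0.3705 -1.0208]
err 0.0 minq5 0.48 [0.2584 0.9087 0.7948 0.0744 2.2203 1.6752]
err 0.0 minq5 2.04 [0.3264 1.0225 0.8583 0.1201 2.0375 1.7329]
err 0.0 minq5 1.83 [0.3379 1.006  1.0801 0.1194 1.8324 1.7179]
err 0.0 minq5 1.85 [0.3321 0.8519 0.9705 0.1285 2.0948 1.7472]
err 0.0 minq5 0.38 [-0.0672  0.3678  1.9764  1.3487  0.3809 -0.161 ]
err 0.0 minq5 0.37 [-0.0672  0.5838  2.0454  2.0367  0.418  -0.9027]
t 30.03 at [ 0.6051 -0.0008  0.1858] open 0.08538754737077453
-> [0.59 0.25 0.21] n 22 dp [-0.0017, 0.0285, 0.0028] dr [-0.1767, 0.6598, -0.0595]
```

Call:
play_rows(dp=[[-0.0017,0.0285,0.004],[-0.0017,0.0285,0.004],[-0.0017,0.0285,0.004],[-0.0017,0.0285,0.004],[-0.0017,0.0285,0.004],[-0.0017,0.0285,0.004],[-0.0017,0.0285,0.004],[-0.0017,0.0285,0.004],[-0.0017,0.0285,0.004],[-0.0017,0.0285,0.004]], dr=[[-0.177,0.66,-0.06],[-0.177,0.66,-0.06],[-0.177,0.66,-0.06],[-0.177,0.66,-0.06],[-0.177,0.66,-0.06],[-0.177,0.66,-0.06],[-0.177,0.66,-0.06],[-0.177,0.66,-0.06],[-0.177,0.66,-0.06],[-0.177,0.66,-0.06]], grip=[1,1,1,1,1,1,1,1,1,1])

```text
t: 30.87
eef_pos: [0.5972, 0.0981, 0.1955]
orientation: [-0.044, 0.983, 0.144, 0.102]
force: [0.0, -0.4, -0.5]
opening: 0.0855
gripper_force: 0.0
```

Call:
play_rows(dp=[[-0.0017,0.0285,0.003],[-0.0017,0.0285,0.003],[-0.0017,0.0285,0.003],[-0.0017,0.0285,0.003],[-0.0017,0.0285,0.003],[-0.0017,0.0285,0.003],[-0.0017,0.0285,0.003],[-0.0017,0.0285,0.003],[-0.0017,0.0285,0.003],[-0.0017,0.0285,0.003]], dr=[[-0.177,0.66,-0.06],[-0.177,0.66,-0.06],[-0.177,0.66,-0.06],[-0.177,0.66,-0.06],[-0.177,0.66,-0.06],[-0.177,0.66,-0.06],[-0.177,0.66,-0.06],[-0.177,0.66,-0.06],[-0.177,0.66,-0.06],[-0.177,0.66,-0.06]], grip=[1,1,1,1,1,1,1,1,1,1])

```text
t: 31.7
eef_pos: [0.5904, 0.2126, 0.2069]
orientation: [0.002, 0.963, 0.099, -0.249]
force: [0.1, 0.2, 0.0]
opening: 0.0857
gripper_force: 0.0
```

Run:
```python
from h import *
seq((grasp_tcp((.4938,.2945),10,.09,z=.032),10,45,8))
```

```text
t 31.7 at [0.5904 0.2126 0.2069] open 0.08568828093403706
-> [0.571  0.3081 0.0824] n 8 dp [-0.0061, 0.0299, -0.0389] dr [-0.1152, 0.3229, -0.0147]
```

Call:
play_rows(dp=[[-0.0061,0.03,-0.039],[-0.0061,0.03,-0.039],[-0.0061,0.03,-0.039],[-0.0061,0.03,-0.039],[-0.0061,0.03,-0.039],[-0.0061,0.03,-0.039],[-0.0061,0.03,-0.039],[-0.0061,0.03,-0.039],[0,0,0],[0,0,0]], dr=[[-0.115,0.323,-0.015],[-0.115,0.323,-0.015],[-0.115,0.323,-0.015],[-0.115,0.323,-0.015],[-0.115,0.323,-0.015],[-0.115,0.323,-0.015],[-0.115,0.323,-0.015],[-0.115,0.323,-0.015],[0,0,0],[0,0,0]], grip=[1,1,1,1,1,1,1,1,1,1])

```text
t: 32.53
eef_pos: [0.5695, 0.3074, 0.0802]
orientation: [0.034, 0.92, 0.081, -0.381]
force: [-0.1, -0.2, 0.3]
opening: 0.085
gripper_force: 0.0
```

Run:
```python
from h import *
APX['blue']=(.494,.2945);lying(("blue",))
seq((grasp_tcp((.4938,.2945),10,0,z=.031),10,45,6))
```

```text
top blue 566 [0.4989 0.2938] [0.1311 0.06  ] 8.2 med [0.4798 0.2849 0.0596]
side blue 1127 [0.5045 0.2967] [0.1414 0.0618] 10.6 med [0.4942 0.2986 0.0611]
t 32.63 at [0.5712 0.3067 0.0836] open 0.08514078831096668
-> [0.5084 0.2971 0.0178] n 6 dp [-0.0262, -0.004, -0.0274] dr [0.0003, 0.0089, 0.0011]
```

Call:
play_rows(dp=[[-0.0262,-0.004,-0.0274],[-0.0262,-0.004,-0.0274],[-0.0262,-0.004,-0.0274],[-0.0262,-0.004,-0.0274],[-0.0262,-0.004,-0.0274],[-0.0262,-0.004,-0.0274],[0,0,0],[0,0,0]], dr=[[0,0.009,0],[0,0.009,0],[0,0.009,0],[0,0.009,0],[0,0.009,0],[0,0.009,0],[0,0,0],[0,0,0]], grip=[1,1,1,1,1,1,1,1])

```text
t: 33.3
eef_pos: [0.5086, 0.2968, 0.0193]
orientation: [0.033, 0.921, 0.08, -0.381]
force: [0.3, -0.1, 0.3]
opening: 0.0854
gripper_force: 0.0
```

Call:
play_rows(dp=[[0,0,0],[0,0,0],[0,0,0],[0,0,0],[0,0,0],[0,0,0],[0,0,0]], dr=[[0,0,0],[0,0,0],[0,0,0],[0,0,0],[0,0,0],[0,0,0],[0,0,0]], grip=[-1,-1,-1,-1,-1,-1,-1])

```text
t: 33.88
eef_pos: [0.5098, 0.2973, 0.0191]
orientation: [0.033, 0.921, 0.08, -0.38]
force: [2.3, 0.3, 5.7]
opening: 0.0593
gripper_force: 83.4
```

Call:
play_rows(dp=[[0.006,0,0.03],[0.006,0,0.06],[0.006,0,0.06],[0.006,0,0.06],[0.006,0,0.06],[0.006,0,0.06],[0.006,0,0.06],[0.006,0,0.04]], dr=[[0,0,0],[0,0,0],[0,0,0],[0,0,0],[0,0,0],[0,0,0],[0,0,0],[0,0,0]], grip=[-1,-1,-1,-1,-1,-1,-1,-1])

```text
t: 34.55
eef_pos: [0.5284, 0.2974, 0.1925]
orientation: [0.033, 0.921, 0.08, -0.38]
force: [-0.4, 0.5, -3.2]
opening: 0.0589
gripper_force: 83.8
```

Run:
```python
from kin import *
s=robot.sense()
chk(s["q"],(s["eef_pos"],10,45),([.69,.16,.195],28,-45),([.69,.16,.08],28,-45))
seq(([.69,.16,.195],28,-45,22))
```

```text
err 0.0 minq5 0.4 [-0.0715  0.3611  1.968   1.3071  0.3997 -0.1323]
err 0.0 minq5 0.39 [-0.0715  0.5849  2.041   2.001   0.4262 -0.8843]
t 34.55 at [0.5284 0.2974 0.1925] open 0.0589057050916024
-> [0.69  0.16  0.195] n 22 dp [0.0184, -0.0156, 0.0003] dr [0.222, -0.6457, 0.1076]
```

Call:
play_rows(dp=[[0.0184,-0.0156,0],[0.0184,-0.0156,0],[0.0184,-0.0156,0],[0.0184,-0.0156,0],[0.0184,-0.0156,0],[0.0184,-0.0156,0],[0.0184,-0.0156,0],[0.0184,-0.0156,0],[0.0184,-0.0156,0],[0.0184,-0.0156,0]], dr=[[0.222,-0.646,0.108],[0.222,-0.646,0.108],[0.222,-0.646,0.108],[0.222,-0.646,0.108],[0.222,-0.646,0.108],[0.222,-0.646,0.108],[0.222,-0.646,0.108],[0.222,-0.646,0.108],[0.222,-0.646,0.108],[0.222,-0.646,0.108]], grip=[-1,-1,-1,-1,-1,-1,-1,-1,-1,-1])

```text
t: 35.38
eef_pos: [0.6013, 0.2345, 0.1906]
orientation: [-0.026, 0.986, 0.158, -0.039]
force: [-0.3, 0.2, -3.3]
opening: 0.0592
gripper_force: 84.7
```

Call:
play_rows(dp=[[0.0184,-0.0156,0],[0.0184,-0.0156,0],[0.0184,-0.0156,0],[0.0184,-0.0156,0],[0.0184,-0.0156,0],[0.0184,-0.0156,0],[0.0184,-0.0156,0],[0.0184,-0.0156,0],[0.0184,-0.0156,0],[0.0184,-0.0156,0]], dr=[[0.222,-0.646,0.108],[0.222,-0.646,0.108],[0.222,-0.646,0.108],[0.222,-0.646,0.108],[0.222,-0.646,0.108],[0.222,-0.646,0.108],[0.222,-0.646,0.108],[0.222,-0.646,0.108],[0.222,-0.646,0.108],[0.222,-0.646,0.108]], grip=[-1,-1,-1,-1,-1,-1,-1,-1,-1,-1])

```text
t: 36.22
eef_pos: [0.6718, 0.1742, 0.1898]
orientation: [-0.082, 0.927, 0.215, 0.297]
force: [-0.2, 1.5, -4.1]
opening: 0.0592
gripper_force: 84.4
```

Run:
```python
from h import *
print(robot.sense()["q"]);seq(([.692,.16,.09],28,-45,10))
```

```text
[0.0021 0.3374 1.8828 0.6972 0.449  0.5527]
t 36.22 at [0.6718 0.1742 0.1898] open 0.05923083116846169
-> [0.692 0.16  0.09 ] n 10 dp [0.005, -0.0035, -0.0249] dr [0.0495, -0.1452, 0.0213]
```

Call:
play_rows(dp=[[0.005,-0.0035,-0.025],[0.005,-0.0035,-0.025],[0.005,-0.0035,-0.025],[0.005,-0.0035,-0.025],[0.005,-0.0035,-0.025],[0.005,-0.0035,-0.025],[0.005,-0.0035,-0.025],[0.005,-0.0035,-0.025],[0.005,-0.0035,-0.025],[0.005,-0.0035,-0.025]], dr=[[0.05,-0.145,0.021],[0.05,-0.145,0.021],[0.05,-0.145,0.021],[0.05,-0.145,0.021],[0.05,-0.145,0.021],[0.05,-0.145,0.021],[0.05,-0.145,0.021],[0.05,-0.145,0.021],[0.05,-0.145,0.021],[0.05,-0.145,0.021]], grip=[-1,-1,-1,-1,-1,-1,-1,-1,-1,-1])

```text
t: 37.05
eef_pos: [0.6932, 0.1608, 0.0899]
orientation: [-0.093, 0.896, 0.223, 0.371]
force: [0.2, 0.1, -2.2]
opening: 0.0595
gripper_force: 84.7
```

Call:
play_rows(dp=[[0,0,0],[0,0,0],[0,0,0]], dr=[[0,0,0],[0,0,0],[0,0,0]], grip=[-1,-1,-1])

```text
t: 37.3
eef_pos: [0.6931, 0.1612, 0.0904]
orientation: [-0.093, 0.897, 0.223, 0.371]
force: [1.1, -0.0, -2.2]
opening: 0.0592
gripper_force: 84.7
```

Run:
```python
from h import *
print(robot.sense()["force"]);seq(([.693,.159,.080],28,-45,6))
```

```text
[ 1.0695 -0.0401 -2.2387]
t 37.3 at [0.6931 0.1612 0.0904] open 0.059183089383625744
-> [0.693 0.159 0.08 ] n 6 dp [-0.0, -0.0009, -0.0043] dr [-0.0016, -0.0025, 0.0004]
```

Call:
play_rows(dp=[[0,-0.001,-0.0043],[0,-0.001,-0.0043],[0,-0.001,-0.0043],[0,-0.001,-0.0043],[0,-0.001,-0.0043],[0,-0.001,-0.0043],[0,0,-0.002],[0,0,0],[0,0,0]], dr=[[0,0,0],[0,0,0],[0,0,0],[0,0,0],[0,0,0],[0,0,0],[0,0,0],[0,0,0],[0,0,0]], grip=[-1,-1,-1,-1,-1,-1,-1,-1,-1])

```text
t: 38.05
eef_pos: [0.6934, 0.1588, 0.0798]
orientation: [-0.093, 0.896, 0.223, 0.372]
force: [-3.4, -1.1, 4.9]
opening: 0.0595
gripper_force: 85.3
```

Call:
play_rows(dp=[[0,0,-0.0015],[0,0,0],[0,0,0]], dr=[[0,0,0],[0,0,0],[0,0,0]], grip=[-1,-1,-1])

```text
t: 38.3
eef_pos: [0.6936, 0.1589, 0.0798]
orientation: [-0.093, 0.896, 0.223, 0.372]
force: [-5.2, -2.2, 9.7]
opening: 0.059
gripper_force: 85.7
```

Call:
play_rows(dp=[[0,0,0],[0,0,0],[0,0,0],[0,0,0],[0,0,0]], dr=[[0,0,0],[0,0,0],[0,0,0],[0,0,0],[0,0,0]], grip=[0.5,0.8,0.8,0.8,0.8])

```text
t: 38.72
eef_pos: [0.6928, 0.1586, 0.0779]
orientation: [-0.093, 0.897, 0.223, 0.371]
force: [-0.3, 0.1, -0.3]
opening: 0.077
gripper_force: 0.0
```

Call:
play_rows(dp=[[-0.014,-0.007,0.018],[-0.023,-0.012,0.03],[-0.027,-0.014,0.036],[-0.027,-0.014,0.036],[-0.027,-0.014,0.036],[-0.027,-0.014,0.036],[-0.027,-0.014,0.036],[-0.027,-0.014,0.036],[0,0,0]], dr=[[0,0,0],[0,0,0],[0,0,0],[0,0,0],[0,0,0],[0,0,0],[0,0,0],[0,0,0],[0,0,0]], grip=[0.8,0.8,1,1,1,1,1,1,1])

```text
t: 39.47
eef_pos: [0.6123, 0.1169, 0.1857]
orientation: [-0.092, 0.896, 0.223, 0.372]
force: [0.8, 0.3, 1.3]
opening: 0.0856
gripper_force: 0.0
```

```bash
cat > t2.py <<'E'
from kin import *
C={"red":(.684,-.2355),"green":(.683,-.107),"yellow":(.681,.0265),"blue":(.683,.155)}
standing(C,C)
for n in("top","side"):
    p=eyes.camera(n);X=cloud(p)
    for lo,hi,nm in ((.058,.066,"body top"),(.0665,.073,"head top")):
        m=(abs(X[...,0]-.505)<.11)&(abs(X[...,1]+.39)<.06)&(X[...,2]>lo)&(X[...,2]<hi)
        if m.sum()>8: print(n,nm,m.sum(),rect(X[m]),X[m][:,2].mean())
    for r in regions_of(p,"cradle")[:1]:
        q=X[r["region"]];print("cradle",n,round(r["confidence"],2),rect(q[(q[:,2]<.013)]))
    if n=="side":save(p,"st.png")
s=robot.sense()
chk(s["q"],(s["eef_pos"],28,-45),([.50,-.1,.30],7,0),([.50,-.387,.16],7,0),([.5,-.387,.03],7,0))
seq(([.50,-.1,.30],7,0,18),([.50,-.387,.16],7,0,10))
E
python3 t2.py
```

```text
red side shoulder 137 (array([ 0.6843, -0.2323]), array([0.0597, 0.0596]), -0.04906463623046875) cap 83 [ 0.6838 -0.2313  0.1466] body x [ 0.654  -0.2532  0.7118 -0.204 ]
red top shoulder 258 (array([ 0.6841, -0.2361]), array([0.0604, 0.0599]), 88.76881408691406) cap 160 [ 0.6834 -0.2353  0.1466] body x [ 0.6532 -0.2607  0.7085 -0.2057]
green side shoulder 162 (array([ 0.683 , -0.1049]), array([0.0603, 0.0596]), -71.42563819885254) cap 103 [ 0.6829 -0.1042  0.1469] body x [ 0.6482 -0.0937  0.7097 -0.072 ]
green top shoulder 260 (array([ 0.6829, -0.1077]), array([0.0605, 0.0599]), 18.945491790771484) cap 158 [ 0.6826 -0.1075  0.1463] body x [ 0.6465 -0.1408  0.6952 -0.0716]
yellow side shoulder 204 (array([0.6817, 0.0259]), array([0.0632, 0.0604]), -69.68128395080566) cap 130 [0.6808 0.0292 0.1471] body x [0.6459 0.041  0.7008 0.0618]
yellow top shoulder 255 (array([0.6817, 0.0259]), array([0.06  , 0.0599]), -70.24671173095703) cap 155 [0.6807 0.0259 0.1466] body x [ 0.6447 -0.0107  0.6689  0.0531]
blue side shoulder 256 (array([0.6828, 0.1547]), array([0.0604, 0.0599]), -64.144721984
[... 482 characters left out ...]
6, -0.3684]), array([0.148 , 0.0258]), 4.770554065704346)
side body top 25 (array([ 0.431 , -0.3868]), array([0.034 , 0.0201]), 60.29092788696289) 0.06177540887657571
side head top 9 (array([ 0.5806, -0.391 ]), array([0.0152, 0.0132]), -5.146293640136719) 0.0692867079879812
err 0.0 minq5 0.47 [-0.3329  0.1685  1.6024 -0.      1.3707  1.1158]
err 0.0 minq5 1.15 [-0.7678  0.4714  1.5165 -0.      1.1538  0.6808]
err 0.0 minq5 0.9 [-0.7678  0.6288  1.615   0.      0.8978  0.6808]
t 39.77 at [0.6133 0.1177 0.1828] open 0.08574092934630786
-> [ 0.5 -0.1  0.3] n 18 dp [-0.0157, -0.0302, 0.0163] dr [-0.1267, 0.3981, -0.1837]
-> [ 0.5   -0.387  0.16 ] n 10 dp [0.0, -0.0718, -0.035] dr [0.0, 0.0, 0.0]
```

View pics/st.png

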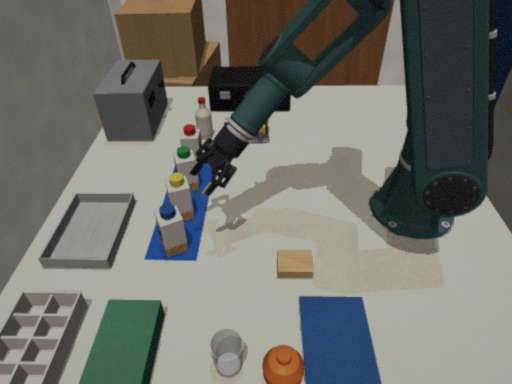

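All four bottles stand on the mat, at (190,135), (186,165), (179,195) and (173,230). I'll move clear and refine the scanner's pose.

Call:
play_rows(dp=[[-0.0157,-0.03,0.016],[-0.0157,-0.03,0.016],[-0.0157,-0.03,0.016],[-0.0157,-0.03,0.016],[-0.0157,-0.03,0.016],[-0.0157,-0.03,0.016],[-0.0157,-0.03,0.016],[-0.0157,-0.03,0.016],[-0.0157,-0.03,0.016]], dr=[[-0.127,0.398,-0.184],[-0.127,0.398,-0.184],[-0.127,0.398,-0.184],[-0.127,0.398,-0.184],[-0.127,0.398,-0.184],[-0.127,0.398,-0.184],[-0.127,0.398,-0.184],[-0.127,0.398,-0.184],[-0.127,0.398,-0.184]], grip=[1,1,1,1,1,1,1,1,1])

```text
t: 40.52
eef_pos: [0.5582, 0.0142, 0.2387]
orientation: [-0.05, 0.968, 0.149, 0.195]
force: [0.1, -0.0, -0.4]
opening: 0.0854
gripper_force: 0.0
```

Call:
play_rows(dp=[[-0.0157,-0.03,0.016],[-0.0157,-0.03,0.016],[-0.0157,-0.03,0.016],[-0.0157,-0.03,0.016],[-0.0157,-0.03,0.016],[-0.0157,-0.03,0.016],[-0.0157,-0.03,0.016],[-0.0157,-0.03,0.016],[-0.0157,-0.03,0.016]], dr=[[-0.127,0.398,-0.184],[-0.127,0.398,-0.184],[-0.127,0.398,-0.184],[-0.127,0.398,-0.184],[-0.127,0.398,-0.184],[-0.127,0.398,-0.184],[-0.127,0.398,-0.184],[-0.127,0.398,-0.184],[-0.127,0.398,-0.184]], grip=[1,1,1,1,1,1,1,1,1])

```text
t: 41.27
eef_pos: [0.502, -0.0935, 0.2962]
orientation: [-0.003, 0.998, 0.065, 0.006]
force: [0.1, 0.4, -0.7]
opening: 0.0855
gripper_force: 0.0
```

```bash
cat >> h.py <<'E'
def scanner(zlo=.053,zhi=.08):
    for n in("top","side"):
        p=eyes.camera(n);X=cloud(p).reshape(-1,3);C=p["image"].reshape(-1,3).astype(int)
        P=X[(abs(X[:,0]-.505)<.11)&(abs(X[:,1]+.388)<.06)&(X[:,2]>zlo)&(X[:,2]<zhi)]
        if len(P)<50: print(n,len(P));continue
        c,s,a=rect(P);d=np.array([np.cos(np.radians(a)),np.sin(np.radians(a))])
        u=(P[:,:2]-c)@d;v=(P[:,:2]-c)@[-d[1],d[0]]
        b=np.arange(-.08,.081,.01);mid=[(k,(np.percentile(v[abs(u-k)<.006],2)+np.percentile(v[abs(u-k)<.006],98))/2) for k in b if (abs(u-k)<.006).sum()>8]
        f=np.polyfit(*np.array(mid).T,1);yaw=a+np.degrees(np.arctan(f[0]))
        print(n,len(P),"rect",c,s,a,"centreline yaw",yaw,"offset",f[1],"origin",c-.0075*d+f[1]*np.array([-d[1],d[0]]))
E
python3 - <<'E'
from h import *
scanner()
seq(([.497,-.388,.15],7,0,12))
E
```

```text
top 674 rect [ 0.5041 -0.3843] [0.1652 0.0439] 4.184650897979736 centreline yaw 5.581323872532767 offset -0.0018590594306014416 origin [ 0.4968 -0.3867]
side 320 rect [ 0.5048 -0.3859] [0.1649 0.046 ] 6.245957374572754 centreline yaw 5.481315954006315 offset 0.001592742181859285 origin [ 0.4972 -0.3851]
t 41.37 at [ 0.5036 -0.0943  0.2967] open 0.0852423936429841
-> [ 0.497 -0.388  0.15 ] n 12 dp [-0.0014, -0.0612, -0.0306] dr [-0.0046, 0.0121, -0.0057]
```

Call:
play_rows(dp=[[-0.0014,-0.0606,-0.03],[-0.0014,-0.0606,-0.03],[-0.0014,-0.0606,-0.03],[-0.0014,-0.0606,-0.03],[-0.0014,-0.0606,-0.03],[-0.0014,-0.0606,-0.03],[-0.0014,-0.0606,-0.03],[-0.0014,-0.0606,-0.03],[-0.0014,-0.0606,-0.03],[-0.0014,-0.0606,-0.03]], dr=[[0,0.014,-0.03],[0,0.014,-0.03],[0,0.014,-0.03],[0,0.014,-0.03],[0,0.014,-0.03],[0,0.014,-0.03],[0,0.014,-0.03],[0,0.014,-0.03],[0,0.014,-0.03],[0,0.014,-0.03]], grip=[1,1,1,1,1,1,1,1,1,1])

```text
t: 42.2
eef_pos: [0.4967, -0.3359, 0.1748]
orientation: [-0.004, 0.999, 0.049, 0.001]
force: [-0.5, -0.6, -0.6]
opening: 0.0851
gripper_force: 0.0
```

Call:
play_rows(dp=[[-0.0014,-0.0606,-0.03],[-0.0014,-0.0606,-0.03],[0,0,0],[0,0,0]], dr=[[0,0,0],[0,0,0],[0,0,0],[0,0,0]], grip=[1,1,1,1])

```text
t: 42.53
eef_pos: [0.495, -0.384, 0.1506]
orientation: [-0.004, 0.999, 0.048, 0.0]
force: [0.0, -0.1, -0.3]
opening: 0.0856
gripper_force: 0.0
```

Run:
```python
from h import *
seq(([.497,-.386,.029],5.5,0,8))
```

```text
t 42.53 at [ 0.495  -0.384   0.1506] open 0.08560394227075536
-> [ 0.497 -0.386  0.029] n 8 dp [0.0006, -0.0006, -0.038] dr [-0.0103, -0.0001, -0.0009]
```

Call:
play_rows(dp=[[0.0006,-0.0006,-0.038],[0.0006,-0.0006,-0.038],[0.0006,-0.0006,-0.038],[0.0006,-0.0006,-0.038],[0.0006,-0.0006,-0.038],[0.0006,-0.0006,-0.038],[0.0006,-0.0006,-0.038],[0.0006,-0.0006,-0.038],[0,0,0],[0,0,0]], dr=[[-0.01,0,0],[-0.01,0,0],[-0.01,0,0],[-0.01,0,0],[-0.01,0,0],[-0.01,0,0],[-0.01,0,0],[-0.01,0,0],[0,0,0],[0,0,0]], grip=[1,1,1,1,1,1,1,1,1,1])

```text
t: 43.37
eef_pos: [0.4972, -0.3845, 0.0307]
orientation: [0.0, 0.999, 0.049, -0.0]
force: [0.2, -0.4, 0.8]
opening: 0.0855
gripper_force: 0.0
```

Run:
```python
from h import *
seq(([.497,-.386,.029],5.5,0,2))
p=eyes.camera("side");im=cv2.cvtColor(p["image"],cv2.COLOR_RGB2BGR)[90:170,190:310];cv2.imwrite("pics/sc.png",cv2.resize(im,None,fx=5,fy=5))
```

```text
t 43.37 at [ 0.4972 -0.3845  0.0307] open 0.08550779157503106
-> [ 0.497 -0.386  0.029] n 2 dp [-0.0003, -0.0019, -0.0022] dr [0.0034, -0.0006, -0.0134]
```

View pics/sc.png

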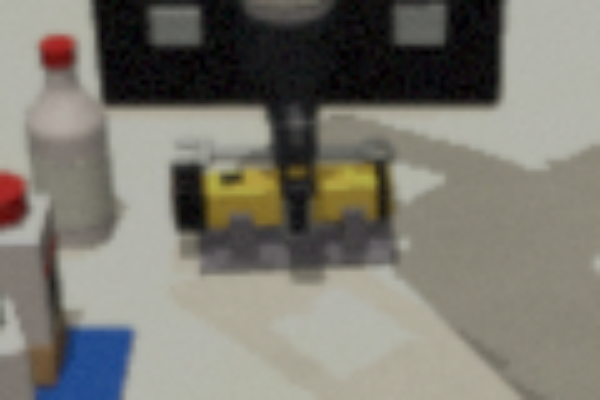

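Each finger sits midway between the saddles (x≈295 in the crop). Grasp and lift.

Call:
play_rows(dp=[[0,-0.002,-0.002],[0,0,0],[0,0,0],[0,0,0],[0,0,0],[0,0,0],[0,0,0],[0,0,0],[0,0,0],[0,0,0]], dr=[[0,0,0],[0,0,0],[0,0,0],[0,0,0],[0,0,0],[0,0,0],[0,0,0],[0,0,0],[0,0,0],[0,0,0]], grip=[-1,-1,-1,-1,-1,-1,-1,-1,-1,-1], newtons=80)

```text
t: 44.25
eef_pos: [0.4979, -0.3878, 0.0312]
orientation: [0.002, 0.999, 0.049, 0.001]
force: [-1.4, -0.2, 5.5]
opening: 0.0329
gripper_force: 80.3
```

Call:
play_rows(dp=[[0,0,0],[0,0,0.02],[0,0,0.03],[0,0,0.03],[0,0,0.03],[0,0,0.03],[0,0,0.03],[0,0,0.02],[0,0,0]], dr=[[0,0,0],[0,0,0],[0,0,0],[0,0,0],[0,0,0],[0,0,0],[0,0,0],[0,0,0],[0,0,0]], grip=[-1,-1,-1,-1,-1,-1,-1,-1,-1])

```text
t: 45.0
eef_pos: [0.4986, -0.3883, 0.109]
orientation: [0.003, 0.999, 0.049, 0.002]
force: [0.8, -0.7, -2.5]
opening: 0.0328
gripper_force: 79.6
```

```bash
cat > t3.py <<'E'
from h import *
s=robot.sense();tc=s["eef_pos"]
for n in("side","top"):
    p=eyes.camera(n);X=cloud(p);I=p["image"].astype(int)
    m=(np.hypot(X[...,0]-tc[0],X[...,1]-tc[1])<.11)&(abs(X[...,2]-tc[2]-.02)<.045)
    y=m&(I[...,0]>120)&(I[...,1]>100)&(I[...,2]<.5*I[...,0])
    q=X[y];print(n,"yellow",len(q),rect(q),"top z",np.percentile(q[:,2],[50,90,97]))
    h=q[q[:,2]>np.percentile(q[:,2],97)-.006];f=np.polyfit(h[:,0]-tc[0],h[:,2],1);print("   top slope",f)
    r=regions_of(p,"scanner")
    if r:
        q=X[r[0]["region"]&m];print(n,"region",r[0]["confidence"],len(q),rect(q),"max x",np.percentile(q,[1,99],0))
seq(([.46,-.2355,.052],0,0,8))
E
python3 t3.py
```

```text
side yellow 261 (array([ 0.5   , -0.3851]), array([0.1225, 0.04  ]), 6.87329626083374) top z [0.1354 0.1419 0.1435]
   top slope [0.0001 0.1407]
side region 0.93 401 (array([ 0.5056, -0.3845]), array([0.1629, 0.04  ]), 6.87329626083374) max x [[ 0.4243 -0.4064  0.1134]
 [ 0.5836 -0.3581  0.1486]]
top yellow 187 (array([ 0.5099, -0.3831]), array([0.1038, 0.0319]), 5.703936576843262) top z [0.1369 0.1397 0.141 ]
   top slope [-0.0004  0.1377]Traceback (most recent call last):
  File "t3.py", line 11, in <module>
    q=X[r[0]["region"]&m];print(n,"region",r[0]["confidence"],len(q),rect(q),"max x",np.percentile(q,[1,99],0))
                                                                                     ~~~~~~~~~~~~~^^^^^^^^^^^^
    return _quantile_unchecked(
        a, q, axis, out, overwrite_input, method, keepdims, weights)
    return _ureduce(a,
                    func=_quantile_ureduce_func,
    ...<5 lines>...
                    overwrite_input=overwrite_input,
                    method=method)
    r = func(a, **kwargs)
    result = _quantile(arr,
                       quantiles=q,
    ...<2 lines>...
                       out=out,
                       weights=wgt)
    slices_having_nans = np.isnan(arr[-1, ...])
                                  ~~~^^^^^^^^^
IndexError: index -1 is out of bounds for axis 0 with size 0
```

Run:
```python
from h import *
seq(([.475,-.2355,.06],0,0,10),([.494,-.2355,.051],0,0,3))
```

```text
t 45.2 at [ 0.4969 -0.3868  0.1057] open 0.03310687346718662
-> [ 0.475  -0.2355  0.06  ] n 10 dp [-0.0055, 0.0378, -0.0114] dr [0.0018, -0.0002, -0.0933]
-> [ 0.494  -0.2355  0.051 ] n 3 dp [0.0158, 0.0, -0.0075] dr [0.0, 0.0, 0.0]
```

Call:
play_rows(dp=[[-0.006,0.038,-0.012],[-0.006,0.038,-0.012],[-0.006,0.038,-0.012],[-0.006,0.038,-0.012],[-0.006,0.038,-0.012],[-0.006,0.038,-0.012],[-0.006,0.038,-0.012],[-0.006,0.038,-0.012],[-0.006,0.038,-0.012],[-0.006,0.038,-0.012]], dr=[[0,0,-0.09],[0,0,-0.09],[0,0,-0.09],[0,0,-0.09],[0,0,-0.09],[0,0,-0.09],[0,0,-0.09],[0,0,-0.09],[0,0,-0.09],[0,0,-0.09]], grip=[-1,-1,-1,-1,-1,-1,-1,-1,-1,-1])

```text
t: 46.03
eef_pos: [0.4727, -0.2342, 0.0574]
orientation: [0.001, 1.0, 0.001, -0.0]
force: [1.0, 0.6, -1.9]
opening: 0.0325
gripper_force: 79.7
```

Call:
play_rows(dp=[[0,0,0],[0,0,0]], dr=[[0,0,0],[0,0,0]], grip=[-1,-1])

```text
t: 46.2
eef_pos: [0.4726, -0.2343, 0.0575]
orientation: [0.001, 1.0, 0.002, -0.001]
force: [0.6, 0.1, -1.2]
opening: 0.0328
gripper_force: 79.8
```

```bash
cat > t4.py <<'E'
import sys
from h import *
C={"red":(.684,-.2355),"green":(.683,-.107),"yellow":(.681,.0265),"blue":(.683,.1545)}
standing(C,C)
E
python3 t4.py
python3 - <<'E'
from h import *
seq(([.494,-.2355,.051],0,0,4))
E
```

```text
red side shoulder 138 (array([ 0.6841, -0.2341]), array([0.0636, 0.0598]), -88.85034191608429) cap 82 [ 0.6839 -0.2314  0.1468] body x [ 0.6538 -0.2536  0.708  -0.2036]
red top shoulder 261 (array([ 0.6839, -0.2364]), array([0.061, 0.06 ]), 88.1313705444336) cap 159 [ 0.6836 -0.2357  0.1465] body x [ 0.6535 -0.2605  0.7076 -0.2057]
green side shoulder 160 (array([ 0.6828, -0.1042]), array([0.0618, 0.0595]), -71.09893798828125) cap 105 [ 0.6829 -0.1039  0.1468] body x [ 0.6479 -0.0933  0.7071 -0.0725]
green top shoulder 251 (array([ 0.6833, -0.1077]), array([0.0603, 0.0601]), -71.04097175598145) cap 155 [ 0.6828 -0.1074  0.1467] body x [ 0.6469 -0.1406  0.6963 -0.0716]
yellow side shoulder 205 (array([0.6815, 0.0264]), array([0.062 , 0.0598]), -69.99337959289551) cap 132 [0.681  0.0292 0.1469] body x [0.6458 0.0407 0.7004 0.0618]
yellow top shoulder 257 (array([0.6816, 0.0259]), array([0.0603, 0.0597]), 19.536542892456055) cap 156 [0.6809 0.0259 0.1464] body x [ 0.6447 -0.0107  0.6684  0.053 ]
blue side shoulder 256 (array([0.6827, 0.1543]), array([0.0606, 0.0596]), -61.597787857055664) cap 160 [0.6818 0.1564 0.1471] body x [0.6451 0.1624 0.7119 0.1917]
blue top shoulder 249 (array([0.6819, 0.1532]), array([0.06  , 0.0595]), 26.373884201049805) cap 154 [0.6818 0.1531 0.1465] body x [0.6438 0.1149 0.6702 0.1641]
t 46.3 at [ 0.474  -0.2361  0.0583] open 0.03312669965066972
-> [ 0.494  -0.2355  0.051 ] n 4 dp [0.0125, 0.0004, -0.0046] dr [0.0084, 0.0029, -0.009]
```

Now aim at red and hold for more than a second.

Call:
play_rows(dp=[[0.0125,0,-0.0046],[0.0125,0,-0.0046],[0.0125,0,-0.0046],[0.0125,0,-0.0046],[0,0,0],[0,0,0],[0,0,0],[0,0,0],[0,0,0],[0,0,0]], dr=[[0,0,0],[0,0,0],[0,0,0],[0,0,0],[0,0,0],[0,0,0],[0,0,0],[0,0,0],[0,0,0],[0,0,0]], grip=[-1,-1,-1,-1,-1,-1,-1,-1,-1,-1])

```text
t: 47.13
eef_pos: [0.4932, -0.2352, 0.051]
orientation: [0.001, 1.0, 0.002, 0.0]
force: [-1.2, -0.2, -1.7]
opening: 0.0327
gripper_force: 79.8
```

Call:
play_rows(dp=[[0,0,0],[0,0,0],[0,0,0],[0,0,0],[0,0,0],[0,0,0],[0,0,0],[0,0,0],[0,0,0],[0,0,0]], dr=[[0,0,0],[0,0,0],[0,0,0],[0,0,0],[0,0,0],[0,0,0],[0,0,0],[0,0,0],[0,0,0],[0,0,0]], grip=[-1,-1,-1,-1,-1,-1,-1,-1,-1,-1])

```text
t: 47.97
eef_pos: [0.4934, -0.2352, 0.051]
orientation: [0.001, 1.0, 0.002, 0.0]
force: [-0.4, -0.9, -2.2]
opening: 0.0329
gripper_force: 79.8
```

```bash
cat > t5.py <<'E'
from h import *
s=robot.sense();p=eyes.camera("side");X=cloud(p);tc=s["eef_pos"]
r=regions_of(p,"scanner")
m=(np.hypot(X[...,0]-tc[0],X[...,1]-tc[1])<.11)&(abs(X[...,2]-tc[2]-.015)<.035)
q=X[r[0]["region"]&m];print("scanner",round(r[0]["confidence"],2),len(q),rect(q),np.percentile(q,[1,99],0),"tcp",tc)
im=cv2.cvtColor(p["image"],cv2.COLOR_RGB2BGR)[90:240,140:340];cv2.imwrite("pics/s%d.png"%int(s["t"]),cv2.resize(im,None,fx=3,fy=3));print("s%d.png"%int(s["t"]))
E
python3 t5.py
```

```text
scanner 0.82 528 (array([ 0.5006, -0.2317]), array([0.1656, 0.0454]), 0.5605537295341492) [[ 0.4181 -0.2511  0.055 ]
 [ 0.5815 -0.2112  0.0899]] tcp [ 0.4934 -0.2352  0.051 ]
s47.png
```

Run:
```python
from h import *
seq(([.46,-.235,.053],0,0,3),([.475,-.048,.053],19.8,0,12),([.502,-.038,.051],19.8,0,4))
```

```text
t 48.07 at [ 0.4934 -0.2352  0.051 ] open 0.03290414826227069
-> [ 0.46  -0.235  0.053] n 3 dp [-0.0278, 0.0002, 0.0017] dr [0.009, 0.0019, -0.0109]
-> [ 0.475 -0.048  0.053] n 12 dp [0.0031, 0.039, 0.0] dr [0.0, 0.0, 0.275]
-> [ 0.502 -0.038  0.051] n 4 dp [0.0169, 0.0063, -0.0013] dr [0.0, 0.0, 0.0]
```

Call:
play_rows(dp=[[-0.027,0,0.001],[-0.027,0,0.001],[-0.027,0,0.001]], dr=[[0,0,0],[0,0,0],[0,0,0]], grip=[-1,-1,-1])

```text
t: 48.32
eef_pos: [0.4593, -0.2348, 0.052]
orientation: [0.001, 1.0, 0.002, -0.0]
force: [0.2, -0.3, -1.6]
opening: 0.0329
gripper_force: 79.8
```

Call:
play_rows(dp=[[0.003,0.039,0],[0.003,0.039,0],[0.003,0.039,0],[0.003,0.039,0],[0.003,0.039,0],[0.003,0.039,0],[0.003,0.039,0],[0.003,0.039,0],[0.003,0.039,0],[0.003,0.039,0]], dr=[[0,0,0.275],[0,0,0.275],[0,0,0.275],[0,0,0.275],[0,0,0.275],[0,0,0.275],[0,0,0.275],[0,0,0.275],[0,0,0.275],[0,0,0.275]], grip=[-1,-1,-1,-1,-1,-1,-1,-1,-1,-1])

```text
t: 49.15
eef_pos: [0.4714, -0.0786, 0.0522]
orientation: [0.001, 0.989, 0.146, 0.0]
force: [0.3, 0.2, -1.6]
opening: 0.0331
gripper_force: 79.9
```

Call:
play_rows(dp=[[0.003,0.039,0],[0.003,0.039,0],[0,0,0],[0,0,0]], dr=[[0,0,0.275],[0,0,0.275],[0,0,0],[0,0,0]], grip=[-1,-1,-1,-1])

```text
t: 49.48
eef_pos: [0.4742, -0.0478, 0.0522]
orientation: [0.001, 0.985, 0.174, 0.0]
force: [0.6, -1.7, -2.7]
opening: 0.0329
gripper_force: 80.0
```

```bash
python3 t4.py|grep top
python3 - <<'E'
from h import *
seq(([.502,-.038,.051],19.8,0,5))
E
```

```text
red top shoulder 265 (array([ 0.6845, -0.2359]), array([0.061 , 0.0601]), 89.43992614746094) cap 160 [ 0.6836 -0.2354  0.1467] body x [ 0.6533 -0.2608  0.7073 -0.2055]
green top shoulder 259 (array([ 0.6834, -0.1075]), array([0.0609, 0.0603]), 19.09998893737793) cap 155 [ 0.6827 -0.1074  0.1465] body x [ 0.6467 -0.1407  0.6955 -0.0716]
yellow top shoulder 257 (array([0.6814, 0.0258]), array([0.0601, 0.0598]), 19.825393676757812) cap 154 [0.6809 0.0258 0.1465] body x [ 0.6447 -0.0107  0.668   0.0528]
blue top shoulder 247 (array([0.6823, 0.1536]), array([0.061 , 0.0596]), 27.49932289123535) cap 155 [0.6819 0.153  0.1466] body x [0.6438 0.115  0.6701 0.1643]
t 49.58 at [ 0.4749 -0.0487  0.0523] open 0.03267044291991767
-> [ 0.502 -0.038  0.051] n 5 dp [0.0136, 0.0053, -0.0006] dr [0.0053, 0.0028, -0.0054]
```

Call:
play_rows(dp=[[0.0136,0.0053,-0.0006],[0.0136,0.0053,-0.0006],[0.0136,0.0053,-0.0006],[0.0136,0.0053,-0.0006],[0.0136,0.0053,-0.0006],[0,0,0],[0,0,0],[0,0,0],[0,0,0],[0,0,0]], dr=[[0,0,0],[0,0,0],[0,0,0],[0,0,0],[0,0,0],[0,0,0],[0,0,0],[0,0,0],[0,0,0],[0,0,0]], grip=[-1,-1,-1,-1,-1,-1,-1,-1,-1,-1])

```text
t: 50.42
eef_pos: [0.5021, -0.0374, 0.0509]
orientation: [0.001, 0.985, 0.174, 0.0]
force: [0.1, 0.3, -1.7]
opening: 0.0332
gripper_force: 80.0
```

Call:
play_rows(dp=[[0,0,0],[0,0,0],[0,0,0],[0,0,0],[0,0,0],[0,0,0],[0,0,0],[0,0,0],[0,0,0],[0,0,0]], dr=[[0,0,0],[0,0,0],[0,0,0],[0,0,0],[0,0,0],[0,0,0],[0,0,0],[0,0,0],[0,0,0],[0,0,0]], grip=[-1,-1,-1,-1,-1,-1,-1,-1,-1,-1])

```text
t: 51.25
eef_pos: [0.5026, -0.0374, 0.0509]
orientation: [0.001, 0.985, 0.174, 0.001]
force: [0.6, -0.9, -2.5]
opening: 0.0329
gripper_force: 80.0
```

```bash
python3 t4.py|grep "yellow"; python3 t5.py
python3 - <<'E'
from h import *
seq(([.475,-.047,.052],19.8,0,3),([.475,-.18,.052],19.1,0,8),([.5035,-.170,.051],19.1,0,5))
E
```

```text
yellow side shoulder 200 (array([0.6812, 0.0268]), array([0.0622, 0.0598]), -70.42685127258301) cap 126 [0.6811 0.0287 0.147 ] body x [0.6457 0.0409 0.7002 0.0614]
yellow top shoulder 252 (array([0.6816, 0.0258]), array([0.0604, 0.0601]), 18.969587326049805) cap 155 [0.6809 0.0259 0.1465] body x [ 0.6448 -0.0107  0.6677  0.0527]
scanner 0.81 649 (array([ 0.5093, -0.0325]), array([0.1647, 0.0404]), 20.886592864990234) [[ 0.429  -0.0695  0.0532]
 [ 0.5886  0.0112  0.091 ]] tcp [ 0.5026 -0.0374  0.0509]
s51.png
t 51.45 at [ 0.5026 -0.0374  0.0509] open 0.03293147112524581
-> [ 0.475 -0.047  0.052] n 3 dp [-0.023, -0.008, 0.0009] dr [0.0078, 0.0047, -0.011]
-> [ 0.475 -0.18   0.052] n 8 dp [0.0, -0.0416, 0.0] dr [0.0, 0.0, -0.0146]
-> [ 0.5035 -0.17    0.051 ] n 5 dp [0.0142, 0.005, -0.0005] dr [0.0, 0.0, 0.0]
```

```bash
ls pics
```

```text
g1.png
g2.png
s47.png
s51.png
sc.png
side0.png
st.png
top0.png
```

View pics/s51.png

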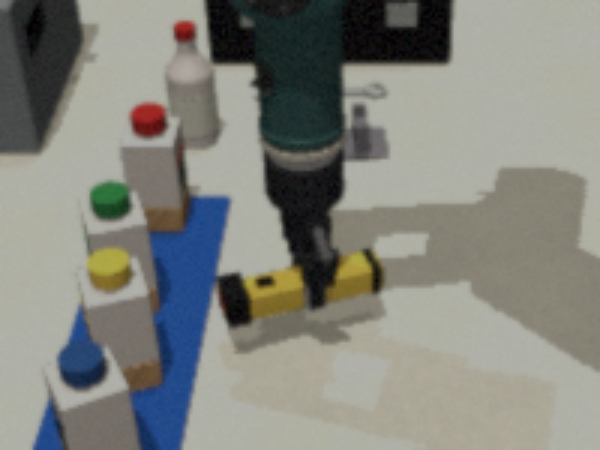

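Call:
play_rows(dp=[[-0.023,-0.008,0.001],[-0.023,-0.008,0.001],[-0.023,-0.008,0.001]], dr=[[0,0,0],[0,0,0],[0,0,0]], grip=[-1,-1,-1])

```text
t: 51.7
eef_pos: [0.4734, -0.0472, 0.0521]
orientation: [0.001, 0.985, 0.174, 0.0]
force: [-1.0, 0.3, -2.3]
opening: 0.0332
gripper_force: 79.9
```

Call:
play_rows(dp=[[0,-0.0416,0],[0,-0.0416,0],[0,-0.0416,0],[0,-0.0416,0],[0,-0.0416,0],[0,-0.0416,0],[0,-0.0416,0],[0,-0.0416,0],[0,0,0],[0,0,0]], dr=[[0,0,-0.015],[0,0,-0.015],[0,0,-0.015],[0,0,-0.015],[0,0,-0.015],[0,0,-0.015],[0,0,-0.015],[0,0,-0.015],[0,0,0],[0,0,0]], grip=[-1,-1,-1,-1,-1,-1,-1,-1,-1,-1])

```text
t: 52.53
eef_pos: [0.4739, -0.1807, 0.0521]
orientation: [0.001, 0.986, 0.166, 0.0]
force: [-0.3, 0.1, -2.8]
opening: 0.0328
gripper_force: 80.0
```

```bash
python3 t4.py|grep top
python3 - <<'E'
from h import *
seq(([.5035,-.170,.051],19.1,0,5))
E
```

```text
red top shoulder 263 (array([ 0.6842, -0.2361]), array([0.0608, 0.0602]), 87.81588745117188) cap 157 [ 0.6837 -0.2356  0.1463] body x [ 0.6534 -0.2596  0.7075 -0.2056]
green top shoulder 258 (array([ 0.6999, -0.0842]), array([0.0604, 0.0604]), -70.05916404724121) cap 151 [ 0.6994 -0.0839  0.1465] body x [ 0.6631 -0.1175  0.7089 -0.049 ]
yellow top shoulder 254 (array([0.6816, 0.026 ]), array([0.0608, 0.0598]), 19.595638275146484) cap 154 [0.681  0.0256 0.1465] body x [ 0.6448 -0.0106  0.6679  0.0528]
blue top shoulder 253 (array([0.6826, 0.1537]), array([0.0608, 0.0597]), 27.700214385986328) cap 156 [0.6819 0.1531 0.1464] body x [0.6437 0.1148 0.6697 0.164 ]
t 52.63 at [ 0.4738 -0.1794  0.052 ] open 0.03283639737128693
-> [ 0.5035 -0.17    0.051 ] n 5 dp [0.0149, 0.0047, -0.0005] dr [0.003, 0.0006, -0.0048]
```

The picture shows the scanner's head at (232,300) aimed at the yellow bottle. Since then green has been knocked to (0.700, −0.084). It is still upright and on the mat, so I'm re-aiming.

Call:
play_rows(dp=[[0.02,0.0127,-0.0005],[0.02,0.0127,-0.0005],[0.02,0.0127,-0.0005],[0.02,0.0127,-0.0005],[0.02,0.0127,-0.0005],[0.018,0.0127,0],[0,0,0],[0,0,0],[0,0,0],[0,0,0]], dr=[[0,0,0.02],[0,0,0.02],[0,0,0.02],[0,0,0.02],[0,0,0.02],[0,0,0.02],[0,0,0],[0,0,0],[0,0,0],[0,0,0]], grip=[-1,-1,-1,-1,-1,-1,-1,-1,-1,-1])

```text
t: 53.47
eef_pos: [0.5216, -0.1497, 0.051]
orientation: [0.001, 0.985, 0.174, 0.0]
force: [0.5, -0.6, -1.3]
opening: 0.0331
gripper_force: 80.0
```

Call:
play_rows(dp=[[0,0,0],[0,0,0],[0,0,0],[0,0,0],[0,0,0],[0,0,0],[0,0,0],[0,0,0],[0,0,0],[0,0,0]], dr=[[0,0,0],[0,0,0],[0,0,0],[0,0,0],[0,0,0],[0,0,0],[0,0,0],[0,0,0],[0,0,0],[0,0,0]], grip=[-1,-1,-1,-1,-1,-1,-1,-1,-1,-1])

```text
t: 54.3
eef_pos: [0.5222, -0.1496, 0.0511]
orientation: [0.001, 0.985, 0.174, 0.001]
force: [-0.1, -0.3, -1.4]
opening: 0.0329
gripper_force: 80.0
```

```bash
sed -i 's/"green":(.683,-.107)/"green":(.70,-.084)/' t4.py; python3 t4.py|grep top; python3 t5.py
python3 - <<'E'
from h import *
seq(([.5205,-.149,.051],20,0,1),([.495,-.158,.052],20,0,3),([.49,.056,.052],27,0,10),([.5135,.067,.051],27,0,4))
E
```

```text
red top shoulder 264 (array([ 0.6841, -0.2361]), array([0.0614, 0.0595]), 87.65875244140625) cap 159 [ 0.6836 -0.2355  0.1464] body x [ 0.6532 -0.2603  0.7079 -0.2056]
green top shoulder 257 (array([ 0.7001, -0.0841]), array([0.0604, 0.0603]), 19.266681671142578) cap 155 [ 0.6991 -0.0838  0.1463] body x [ 0.6632 -0.1177  0.7097 -0.0489]
yellow top shoulder 255 (array([0.6815, 0.0261]), array([0.0605, 0.0598]), 19.497303009033203) cap 155 [0.6808 0.0258 0.1466] body x [ 0.6449 -0.0107  0.6685  0.053 ]
blue top shoulder 249 (array([0.6822, 0.1533]), array([0.0598, 0.0595]), 26.927978515625) cap 157 [0.6815 0.1529 0.1466] body x [0.6438 0.115  0.6694 0.1642]
scanner 0.68 534 (array([ 0.529 , -0.1427]), array([0.1628, 0.0428]), 20.521961212158203) [[ 0.4511 -0.1778  0.0539]
 [ 0.6064 -0.0994  0.0908]] tcp [ 0.5222 -0.1497  0.0512]
s54.png
t 54.5 at [ 0.5222 -0.1497  0.0511] open 0.0328055382363689
-> [ 0.5205 -0.149   0.051 ] n 1 dp [-0.0042, 0.0016, -0.0004] dr [0.0234, 0.0145, 0.0002]
-> [ 0.495 -0.158  0.052] n 3 dp [-0.0212, -0.0075, 0.0008] dr [0.0, 0.0, 0.0]
-> [0.49  0.056 0.052] n 10 dp [-0.0013, 0.0535, 0.0] dr [0.0, 0.0, 0.1167]
-> [0.5135 0.067  0.051 ] n 4 dp [0.0147, 0.0069, -0.0006] dr [0.0, 0.0, 0.0]
```

Call:
play_rows(dp=[[-0.023,-0.0075,0.0008],[-0.023,-0.0075,0.0008],[-0.023,-0.0075,0.0008]], dr=[[0,0,0],[0,0,0],[0,0,0]], grip=[-1,-1,-1])

```text
t: 54.75
eef_pos: [0.4931, -0.1587, 0.052]
orientation: [0.001, 0.985, 0.174, 0.0]
force: [-0.3, -0.6, -1.4]
opening: 0.033
gripper_force: 80.0
```

Call:
play_rows(dp=[[-0.0013,0.0535,0],[-0.0013,0.0535,0],[-0.0013,0.0535,0],[-0.0013,0.0535,0],[-0.0013,0.0535,0],[-0.0013,0.0535,0],[-0.0013,0.0535,0],[-0.0013,0.0535,0],[-0.0013,0.0535,0],[-0.0013,0.0535,0]], dr=[[0,0,0.117],[0,0,0.117],[0,0,0.117],[0,0,0.117],[0,0,0.117],[0,0,0.117],[0,0,0.117],[0,0,0.117],[0,0,0.117],[0,0,0.117]], grip=[-1,-1,-1,-1,-1,-1,-1,-1,-1,-1])

```text
t: 55.58
eef_pos: [0.4881, 0.0557, 0.0522]
orientation: [0.001, 0.972, 0.234, 0.0]
force: [-0.3, -0.2, -1.6]
opening: 0.0332
gripper_force: 80.0
```

Call:
play_rows(dp=[[0,0,0],[0,0,0],[0,0,0]], dr=[[0,0,0],[0,0,0],[0,0,0]], grip=[-1,-1,-1])

```text
t: 55.83
eef_pos: [0.4888, 0.0547, 0.0522]
orientation: [0.001, 0.972, 0.234, 0.0]
force: [0.1, -0.3, -2.2]
opening: 0.033
gripper_force: 80.1
```

```bash
python3 t4.py|grep top
python3 - <<'E'
from h import *
seq(([.513,.0677,.051],27,0,5))
E
```

```text
red top shoulder 262 (array([ 0.6844, -0.2362]), array([0.0609, 0.0601]), 88.62987518310547) cap 160 [ 0.6837 -0.2355  0.1465] body x [ 0.6533 -0.2605  0.7077 -0.2056]
green top shoulder 255 (array([ 0.7001, -0.0842]), array([0.0607, 0.0599]), 19.675573348999023) cap 152 [ 0.6991 -0.0838  0.1467] body x [ 0.6631 -0.1177  0.7096 -0.049 ]
yellow top shoulder 257 (array([0.681 , 0.0258]), array([0.0603, 0.0599]), 19.81803321838379) cap 152 [0.6812 0.0258 0.1464] body x [ 0.6447 -0.0105  0.6678  0.0528]
blue top shoulder 249 (array([0.6823, 0.1535]), array([0.0602, 0.0599]), 27.873554229736328) cap 159 [0.6815 0.1529 0.1465] body x [0.6439 0.115  0.6701 0.1645]
t 55.93 at [0.4892 0.0543 0.0522] open 0.03262864366929097
-> [0.513  0.0677 0.051 ] n 5 dp [0.0119, 0.0067, -0.0006] dr [0.0048, 0.0034, 0.0014]
```

Call:
play_rows(dp=[[0.0119,0.0067,-0.0006],[0.0119,0.0067,-0.0006],[0.0119,0.0067,-0.0006],[0.0119,0.0067,-0.0006],[0.0119,0.0067,-0.0006],[0,0,0],[0,0,0],[0,0,0],[0,0,0],[0,0,0]], dr=[[0,0,0],[0,0,0],[0,0,0],[0,0,0],[0,0,0],[0,0,0],[0,0,0],[0,0,0],[0,0,0],[0,0,0]], grip=[-1,-1,-1,-1,-1,-1,-1,-1,-1,-1])

```text
t: 56.77
eef_pos: [0.5127, 0.0687, 0.0509]
orientation: [0.001, 0.972, 0.234, 0.0]
force: [-0.6, 0.0, -1.5]
opening: 0.033
gripper_force: 80.1
```

Call:
play_rows(dp=[[0,0,0],[0,0,0],[0,0,0],[0,0,0],[0,0,0],[0,0,0],[0,0,0],[0,0,0],[0,0,0],[0,0,0]], dr=[[0,0,0],[0,0,0],[0,0,0],[0,0,0],[0,0,0],[0,0,0],[0,0,0],[0,0,0],[0,0,0],[0,0,0]], grip=[-1,-1,-1,-1,-1,-1,-1,-1,-1,-1])

```text
t: 57.6
eef_pos: [0.5132, 0.0687, 0.0509]
orientation: [0.001, 0.972, 0.234, 0.001]
force: [-0.5, -1.3, -2.2]
opening: 0.0327
gripper_force: 80.1
```

```bash
python3 t4.py|grep top; python3 t5.py
python3 - <<'E'
from h import *
seq(([.47,.045,.07],27,0,4),([.4977,-.3875,.115],5.6,0,20))
E
```

```text
red top shoulder 260 (array([ 0.6841, -0.2357]), array([0.06, 0.06]), -1.8404083251953125) cap 159 [ 0.6837 -0.2356  0.1466] body x [ 0.6533 -0.261   0.7077 -0.2056]
green top shoulder 262 (array([ 0.6997, -0.0841]), array([0.0606, 0.0603]), -69.7412223815918) cap 151 [ 0.6995 -0.084   0.1463] body x [ 0.6631 -0.1177  0.7095 -0.0489]
yellow top shoulder 252 (array([0.6814, 0.026 ]), array([0.0603, 0.0595]), -71.24664115905762) cap 157 [0.6808 0.0258 0.1465] body x [ 0.6443 -0.0106  0.668   0.0528]
blue top shoulder 250 (array([0.6823, 0.1533]), array([0.0618, 0.0597]), 28.130887985229492) cap 154 [0.6817 0.1531 0.1465] body x [0.6437 0.1151 0.6704 0.1644]
scanner 0.89 707 (array([0.5216, 0.0718]), array([0.1647, 0.0463]), 28.962064743041992) [[0.4435 0.0312 0.0546]
 [0.5963 0.1264 0.0902]] tcp [0.5132 0.0688 0.0509]
s57.png
t 57.8 at [0.5132 0.0687 0.0509] open 0.03291581867318413
-> [0.47  0.045 0.07 ] n 4 dp [-0.027, -0.0148, 0.0119] dr [0.0054, 0.0044, -0.0006]
-> [ 0.4977 -0.3875  0.115 ] n 20 dp [0.0035, -0.0541, 0.0056] dr [0.0, 0.0, -0.1783]
```

Call:
play_rows(dp=[[-0.027,-0.0148,0.012],[-0.027,-0.0148,0.012],[-0.027,-0.0148,0.012],[-0.027,-0.0148,0.012]], dr=[[0,0,0],[0,0,0],[0,0,0],[0,0,0]], grip=[-1,-1,-1,-1])

```text
t: 58.13
eef_pos: [0.4679, 0.0444, 0.0706]
orientation: [0.001, 0.972, 0.234, 0.0]
force: [-0.1, -0.5, -1.9]
opening: 0.0334
gripper_force: 80.1
```

Call:
play_rows(dp=[[0.0035,-0.054,0.0056],[0.0035,-0.054,0.0056],[0.0035,-0.054,0.0056],[0.0035,-0.054,0.0056],[0.0035,-0.054,0.0056],[0.0035,-0.054,0.0056],[0.0035,-0.054,0.0056],[0.0035,-0.054,0.0056],[0.0035,-0.054,0.0056],[0.0035,-0.054,0.0056]], dr=[[0,0,-0.178],[0,0,-0.178],[0,0,-0.178],[0,0,-0.178],[0,0,-0.178],[0,0,-0.178],[0,0,-0.178],[0,0,-0.178],[0,0,-0.178],[0,0,-0.178]], grip=[-1,-1,-1,-1,-1,-1,-1,-1,-1,-1])

```text
t: 58.97
eef_pos: [0.4824, -0.1721, 0.0932]
orientation: [0.001, 0.99, 0.141, 0.0]
force: [0.8, 0.6, -1.2]
opening: 0.0324
gripper_force: 80.1
```

Call:
play_rows(dp=[[0.0035,-0.054,0.0056],[0.0035,-0.054,0.0056],[0.0035,-0.054,0.0056],[0.0035,-0.054,0.0056],[0.0035,-0.054,0.0056],[0.0035,-0.054,0.0056],[0.0035,-0.054,0.0056],[0.0035,-0.054,0.0056],[0.0035,-0.054,0.0056],[0.0035,-0.054,0.0056]], dr=[[0,0,-0.178],[0,0,-0.178],[0,0,-0.178],[0,0,-0.178],[0,0,-0.178],[0,0,-0.178],[0,0,-0.178],[0,0,-0.178],[0,0,-0.178],[0,0,-0.178]], grip=[-1,-1,-1,-1,-1,-1,-1,-1,-1,-1])

```text
t: 59.8
eef_pos: [0.4963, -0.3877, 0.1155]
orientation: [0.001, 0.999, 0.049, 0.0]
force: [0.7, 0.6, -3.0]
opening: 0.0327
gripper_force: 80.1
```

Call:
play_rows(dp=[[0,0,0],[0,0,0]], dr=[[0,0,0],[0,0,0]], grip=[-1,-1])

```text
t: 59.97
eef_pos: [0.4968, -0.388, 0.1154]
orientation: [0.002, 0.999, 0.048, 0.0]
force: [-1.0, 0.4, -1.8]
opening: 0.033
gripper_force: 80.2
```

Run:
```python
from h import *
seq(([.4977,-.3875,.06],5.6,0,6),([.4977,-.3875,.031],5.6,0,8))
scanner(.12,.16)
```

```text
t 59.97 at [ 0.4968 -0.388   0.1154] open 0.03297513875884411
-> [ 0.4977 -0.3875  0.06  ] n 6 dp [0.0004, 0.0002, -0.0231] dr [0.0048, 0.0017, 0.0014]
-> [ 0.4977 -0.3875  0.031 ] n 8 dp [0.0, 0.0, -0.0091] dr [0.0, 0.0, 0.0]
top 477 rect [ 0.5168 -0.3768] [0.1415 0.0431] -1.5717315673828125 centreline yaw -0.9589297755963645 offset -0.0011676999545176476 origin [ 0.5093 -0.3778]
side 505 rect [ 0.5029 -0.3766] [0.1647 0.0515] 4.840672969818115 centreline yaw 4.828357471588061 offset -0.0017215148560401465 origin [ 0.4956 -0.3789]
```

Call:
play_rows(dp=[[0.0004,0.0002,-0.023],[0.0004,0.0002,-0.023],[0.0004,0.0002,-0.023],[0.0004,0.0002,-0.023],[0.0004,0.0002,-0.023],[0.0004,0.0002,-0.023]], dr=[[0.005,0,0],[0.005,0,0],[0.005,0,0],[0.005,0,0],[0.005,0,0],[0.005,0,0]], grip=[-1,-1,-1,-1,-1,-1])

```text
t: 60.57
eef_pos: [0.4987, -0.3859, 0.0582]
orientation: [-0.001, 0.999, 0.05, 0.0]
force: [0.6, 0.2, -1.8]
opening: 0.0336
gripper_force: 80.2
```

Call:
play_rows(dp=[[0,0,-0.009],[0,0,-0.009],[0,0,-0.009],[0,0,-0.009],[0,0,0]], dr=[[0,0,0],[0,0,0],[0,0,0],[0,0,0],[0,0,0]], grip=[-1,-1,-1,-1,-1])

```text
t: 60.98
eef_pos: [0.4987, -0.3863, 0.0448]
orientation: [-0.0, 0.999, 0.049, 0.0]
force: [-1.1, 1.5, -2.7]
opening: 0.0329
gripper_force: 80.2
```

Run:
```python
from h import *
print(robot.sense()["force"],robot.sense()["wrist_torque"]);seq(([.4977,-.3875,.032],5.6,0,5))
p=eyes.camera("side");im=cv2.cvtColor(p["image"],cv2.COLOR_RGB2BGR)[90:170,190:310];cv2.imwrite("pics/sd.png",cv2.resize(im,None,fx=5,fy=5))
```

```text
[-1.1368  1.4535 -2.683 ] [0.0077 0.0185 0.0584]
t 60.98 at [ 0.4987 -0.3863  0.0448] open 0.03287351346713314
-> [ 0.4977 -0.3875  0.032 ] n 5 dp [-0.0005, -0.0006, -0.0064] dr [-0.0015, 0.0008, -0.0018]
```

View pics/sd.png

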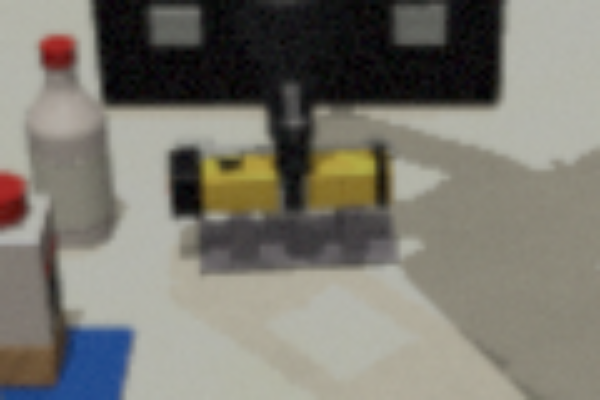

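The scanner is just above the saddles (crop y≈210) and lined up with the cradle. I'll lower the rest, release and retreat.

Call:
play_rows(dp=[[-0.0005,-0.0006,-0.0064],[-0.0005,-0.0006,-0.0064],[-0.0005,-0.0006,-0.0064],[-0.0005,-0.0006,-0.0064],[-0.0005,-0.0006,-0.0064],[0,0,-0.001],[0,0,0],[0,0,0]], dr=[[0,0,0],[0,0,0],[0,0,0],[0,0,0],[0,0,0],[0,0,0],[0,0,0],[0,0,0]], grip=[-1,-1,-1,-1,-1,-1,-1,-1])

```text
t: 61.7
eef_pos: [0.4979, -0.3876, 0.0321]
orientation: [-0.0, 0.999, 0.049, 0.0]
force: [0.4, 0.8, -2.2]
opening: 0.033
gripper_force: 80.2
```

Run:
```python
from h import *
print(robot.sense()["force"]);seq(([.4977,-.3875,.031],5.6,0,1))
```

```text
[ 0.3598  0.8307 -2.1946]
t 61.7 at [ 0.4979 -0.3876  0.0321] open 0.03296650349261384
-> [ 0.4977 -0.3875  0.031 ] n 1 dp [-0.0005, 0.0004, -0.0026] dr [-0.0044, 0.0076, -0.0094]
```

Call:
play_rows(dp=[[0,0,-0.0025],[0,0,0],[0,0,0]], dr=[[0,0,0],[0,0,0],[0,0,0]], grip=[-1,-1,-1])

```text
t: 61.95
eef_pos: [0.4981, -0.3878, 0.0313]
orientation: [0.0, 0.999, 0.049, 0.001]
force: [0.6, -0.2, -0.7]
opening: 0.0328
gripper_force: 80.2
```

Call:
play_rows(dp=[[0,0,0],[0,0,0],[0,0,0],[0,0,0],[0,0,0],[0,0,0],[0,0,0],[0,0,0]], dr=[[0,0,0],[0,0,0],[0,0,0],[0,0,0],[0,0,0],[0,0,0],[0,0,0],[0,0,0]], grip=[0,0.5,1,1,1,1,1,1])

```text
t: 62.62
eef_pos: [0.4979, -0.3876, 0.0311]
orientation: [-0.0, 0.999, 0.049, 0.0]
force: [-0.6, -0.5, -0.9]
opening: 0.0855
gripper_force: 0.0
```

Call:
play_rows(dp=[[0,0,0.02],[0,0,0.04],[0,0,0.06],[0,0,0.06],[0,0,0.06],[0,0,0.06],[-0.06,0,0.04],[-0.06,0,0.04],[-0.06,0,0.04],[-0.06,0,0.04]], dr=[[0,0,0],[0,0,0],[0,0,0],[0,0,0],[0,0,0],[0,0,0],[0,0,0],[0,0,0],[0,0,0],[0,0,0]], grip=[1,1,1,1,1,1,1,1,1,1])

```text
t: 63.45
eef_pos: [0.4009, -0.3873, 0.2165]
orientation: [0.0, 0.999, 0.05, 0.001]
force: [-0.0, 0.1, 0.4]
opening: 0.0852
gripper_force: 0.0
```

Call:
play_rows(dp=[[0,-0.04,0.02],[0,0,0],[0,0,0],[0,0,0]], dr=[[0,0,0],[0,0,0],[0,0,0],[0,0,0]], grip=[1,1,1,1])

```text
t: 63.78
eef_pos: [0.4021, -0.4031, 0.2227]
orientation: [-0.001, 0.999, 0.049, 0.0]
force: [-0.5, 0.2, 0.3]
opening: 0.0852
gripper_force: 0.0
```

```bash
python3 t4.py|grep top
python3 - <<'E'
from h import *
scanner()
p=eyes.camera("top");save(p,"end.png")
print(robot.sense()["force"],robot.sense()["joint_vel"])
E
```

```text
red top shoulder 260 (array([ 0.6843, -0.2359]), array([0.0607, 0.06  ]), 88.95950317382812) cap 158 [ 0.6838 -0.2357  0.1463] body x [ 0.6533 -0.2606  0.7081 -0.2056]
green top shoulder 254 (array([ 0.7003, -0.084 ]), array([0.0605, 0.0602]), 19.710466384887695) cap 154 [ 0.6992 -0.0838  0.1464] body x [ 0.663  -0.1177  0.7097 -0.0489]
yellow top shoulder 257 (array([0.6814, 0.0259]), array([0.061 , 0.0596]), 19.313430786132812) cap 157 [0.6807 0.0258 0.1466] body x [ 0.6447 -0.0107  0.6689  0.0531]
blue top shoulder 247 (array([0.682 , 0.1531]), array([0.0615, 0.0597]), 25.032516479492188) cap 155 [0.6816 0.1532 0.1465] body x [0.6435 0.115  0.6695 0.1644]
top 665 rect [ 0.5046 -0.387 ] [0.1642 0.0436] 7.220381736755371 centreline yaw 5.441513993239178 offset 0.002316575588456785 origin [ 0.4969 -0.3857]
side 323 rect [ 0.5045 -0.3835] [0.1651 0.0444] 5.311585426330566 centreline yaw 6.061748296312127 offset -0.00022953591343766503 origin [ 0.4971 -0.3845]
[ 0.1723  0.0538 -0.3229] [-0.0019 -0.003  -0.0028 -0.0009  0.0005 -0.0008]
```

View pics/end.png

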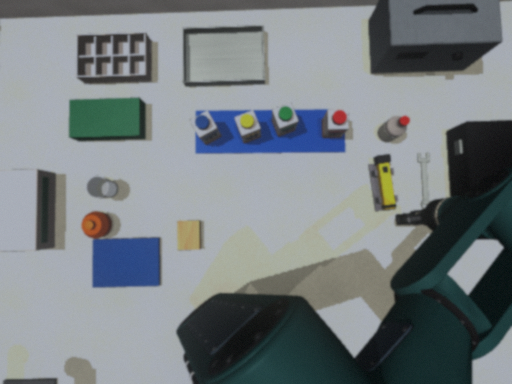

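The final picture shows all four bottles standing on the mat (caps at 205, 247, 286 and 339 px), the scanner back in its cradle at (384,182), and nothing else moved. Handing in.

```bash
python3 -c "
from rig import robot
print(robot.sign_off())"
```

```text
the job is handed in; nothing more can be done
None
```

I stood all four bottles on the mat, scanned them in the order red, yellow, green, blue, laid the scanner back in its cradle and handed the job in at about 64 s; green was knocked aside before its scan and I re-aimed, and sign-off returned no verdict.

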